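# Pin, bolt and set up the inspection loupe's stage plate

## Task

Set the stage plate on the loupe stand's block, over its spigot, and line up the holes by pushing the drift pin fully home through a plate hole into the block. With the pin left in, put every bolt from the rack fully home in the other holes; then pull the pin and stand it fully home in the rack again, and flip the loupe past its snap point so that it lies over the stage. Leave the other things on the bench alone.

Things in the scene. Friction and masses are not known exactly. Their poses are not given: they have to be found in the camera images.
- block: dark steel bench block fixed to the table, 120 x 120 mm, 40 mm tall. Origin: centre of its underside; x, y along its sides, z up. Upright 14 mm through holes at x = +-43, y = +-43 mm. Centred on top, a round spigot 6 mm high, 32 mm thick tapering to 27. On its +y side, 112 mm from the centre, a slim post (16 x 14 mm), 115 mm tall, carries the flip loupe
- block_hole0 (a point): centre of the mouth of block hole 0, on the block's top face, 40 mm above the table; 14 mm wide, 40 mm deep, open at the table
- block_hole1 (a point): centre of the mouth of block hole 1, on the block's top face, 40 mm above the table; 14 mm wide, 40 mm deep, open at the table
- block_hole2 (a point): centre of the mouth of block hole 2, on the block's top face, 40 mm above the table; 14 mm wide, 40 mm deep, open at the table
- block_hole3 (a point): centre of the mouth of block hole 3, on the block's top face, 40 mm above the table; 14 mm wide, 40 mm deep, open at the table
- plate_mid (a point): loose aluminium stage plate, 120 x 120 x 8 mm, 0.45 kg: 14 mm holes at x, y = +-43 mm; square pedestal 36 x 36 mm (sides parallel) 32 mm high on its centre, the grip, with a 3 mm black pad. Point: on the centre line, 21 mm above the underside; x, y along its sides. The 34 mm recess under its centre drops over the spigot (1 mm play each side) onto the block's top. Any quarter turn will do
- bolt0_mid (a point): steel thumb bolt, 70 mm tall: shank 12 mm thick, 30 mm long (last 5 mm tapering to 8 mm), under a dark round head 20 mm thick, 40 mm tall, the grip. Point: its centre, 35 mm above the shank end, 5 mm above the head's underside; z runs up the bolt. 0.12 kg. Starts upright, head up, in a rack hole; home, the head rests on the plate (or rack). May be absent
- bolt1_mid (a point): steel thumb bolt, 70 mm tall: shank 12 mm thick, 30 mm long (last 5 mm tapering to 8 mm), under a dark round head 20 mm thick, 40 mm tall, the grip. Point: its centre, 35 mm above the shank end, 5 mm above the head's underside; z runs up the bolt. 0.12 kg. Starts upright, head up, in a rack hole; home, the head rests on the plate (or rack). May be absent
- bolt2_mid (a point): steel thumb bolt, 70 mm tall: shank 12 mm thick, 30 mm long (last 5 mm tapering to 8 mm), under a dark round head 20 mm thick, 40 mm tall, the grip. Point: its centre, 35 mm above the shank end, 5 mm above the head's underside; z runs up the bolt. 0.12 kg. Starts upright, head up, in a rack hole; home, the head rests on the plate (or rack). May be absent
- pin_mid (a point): drift pin, bright steel, 92 mm tall, 0.15 kg: shaft 42 mm long, upper 20 mm straight and 13 mm thick, lower 22 mm tapering to a 5 mm tip; above it a round handle 20 mm thick, 40 mm tall (the grip) and a 10 mm knob up to 24 mm wide. Point: 46 mm above the tip, 4 mm above the handle's underside; z up the pin. Starts in a rack hole; home, the handle rests on the plate (or rack)
- rack: the wooden rack for pin and bolts, standing loose on the table, 100 x 100 mm, 46 mm tall, 0.8 kg. Origin: centre of its underside; four upright through holes at x = +-28, y = +-28 mm. z up
- rack_hole0 (a point): centre of the mouth of rack hole 0, on the rack's top face, 46 mm above the table; 15 mm wide, open at the table
- rack_hole1 (a point): centre of the mouth of rack hole 1, on the rack's top face, 46 mm above the table; 15 mm wide, open at the table
- rack_hole2 (a point): centre of the mouth of rack hole 2, on the rack's top face, 46 mm above the table; 15 mm wide, open at the table
- rack_hole3 (a point): centre of the mouth of rack hole 3, on the rack's top face, 46 mm above the table; 15 mm wide, open at the table
- loupe (a joint): flip loupe's angle about a level axis along the block's x: 0 at its stop, leaning outwards 60 degrees from upright, away from the block (its start), 1.05 with its arm straight up, 2.62 at its stop lying level over the stage. An over-centre spring has its snap point at 1.05; it and the loupe's weight throw it to the stop of the side it is on. About 1 to 2 N at the lens moves it
- loupe_hinge (a point): the loupe's hinge axis, on top of the post, 115 mm above the table and 112 mm from the block's centre towards its +y
- loupe_lens (a point): centre of the loupe's lens, 112 mm from the hinge along the arm; the round black lens frame is 56 mm across and 8 mm thick, with a small black tab reaching 151 mm from the hinge; the steel arm is 12 x 6 mm. The face across the arm (the point's y axis) is the one to push
- bangle: bystander, to be left alone: brass bangle. Origin: centre of its underside
- ringbox: bystander, to be left alone: blue ring box. Origin: centre of its underside
- jar: bystander, to be left alone: glass jar. Origin: centre of its underside
- weight: bystander, to be left alone: brass weight. Origin: centre of its underside
- driver: bystander, to be left alone: screwdriver lying down
- dish: bystander, to be left alone: white dish. Origin: centre of its underside
There are look-alikes about, which are no part of the job. What is shaped like the part that bears pin_mid but blue, green or orange is not meant.

How it is judged:
On the way, in this order (a step that is already met when the one before it is completed fails the run):
1. the plate lies seated on the block and the drift pin is fully home through plate and block (horizontal distance between plate_mid and block below 0.004 m and z of plate_mid in the frame of block between 0.058 and 0.0635 m and angle between plate_mid's own z axis and vertical below 0.05 rad and (angle between the x axis of plate_mid and the x axis of block, either way round below 0.06 rad or angle between the x axis of plate_mid and the y axis of block, either way round below 0.06 rad) and z of pin_mid in the frame of block below 0.0555 m and angle between pin_mid's own z axis and vertical below 0.12 rad and (horizontal distance between pin_mid and block_hole0 below 0.005 m or horizontal distance between pin_mid and block_hole1 below 0.005 m or horizontal distance between pin_mid and block_hole2 below 0.005 m or horizontal distance between pin_mid and block_hole3 below 0.005 m)), for 0.2 s.
2. every bolt present is fully home in a hole of plate and block, the drift pin still in (all of step 1 and z of each of bolt0_mid, bolt1_mid, bolt2_mid in the frame of block below 0.056 m and angle between each of bolt0_mid, bolt1_mid, bolt2_mid's own z axis and vertical below 0.12 rad and (horizontal distance between bolt0_mid and block_hole0 below 0.005 m or horizontal distance between bolt0_mid and block_hole1 below 0.005 m or horizontal distance between bolt0_mid and block_hole2 below 0.005 m or horizontal distance between bolt0_mid and block_hole3 below 0.005 m) and (horizontal distance between bolt1_mid and block_hole0 below 0.005 m or horizontal distance between bolt1_mid and block_hole1 below 0.005 m or horizontal distance between bolt1_mid and block_hole2 below 0.005 m or horizontal distance between bolt1_mid and block_hole3 below 0.005 m) and (horizontal distance between bolt2_mid and block_hole0 below 0.005 m or horizontal distance between bolt2_mid and block_hole1 below 0.005 m or horizontal distance between bolt2_mid and block_hole2 below 0.005 m or horizontal distance between bolt2_mid and block_hole3 below 0.005 m)), for 0.2 s.
At the end, for the whole second after the job is handed in: Plate seated on the block (centred to 4 mm, down to 2.5 mm, square to 0.06 rad at any quarter turn); every bolt present upright in a block hole, head within 3 mm of the plate; pin upright in a rack hole, handle within 3.5 mm of the rack; loupe at its stop over the stage (above 2.52 rad) (horizontal distance between plate_mid and block below 0.004 m and z of plate_mid in the frame of block between 0.058 and 0.0635 m and angle between plate_mid's own z axis and vertical below 0.05 rad and (angle between the x axis of plate_mid and the x axis of block, either way round below 0.06 rad or angle between the x axis of plate_mid and the y axis of block, either way round below 0.06 rad) and z of each of bolt0_mid, bolt1_mid, bolt2_mid in the frame of block below 0.056 m and angle between each of bolt0_mid, bolt1_mid, bolt2_mid, pin_mid's own z axis and vertical below 0.12 rad and (horizontal distance between bolt0_mid and block_hole0 below 0.005 m or horizontal distance between bolt0_mid and block_hole1 below 0.005 m or horizontal distance between bolt0_mid and block_hole2 below 0.005 m or horizontal distance between bolt0_mid and block_hole3 below 0.005 m) and (horizontal distance between bolt1_mid and block_hole0 below 0.005 m or horizontal distance between bolt1_mid and block_hole1 below 0.005 m or horizontal distance between bolt1_mid and block_hole2 below 0.005 m or horizontal distance between bolt1_mid and block_hole3 below 0.005 m) and (horizontal distance between bolt2_mid and block_hole0 below 0.005 m or horizontal distance between bolt2_mid and block_hole1 below 0.005 m or horizontal distance between bolt2_mid and block_hole2 below 0.005 m or horizontal distance between bolt2_mid and block_hole3 below 0.005 m) and z of pin_mid in the frame of rack below 0.0535 m and (horizontal distance between pin_mid and rack_hole0 below 0.005 m or horizontal distance between pin_mid and rack_hole1 below 0.005 m or horizontal distance between pin_mid and rack_hole2 below 0.005 m or horizontal distance between pin_mid and rack_hole3 below 0.005 m) and value of joint loupe above 2.52 rad); the robot touches nothing.
It fails at once if a bystander is pushed more than 40 mm (distance of any of bangle, ringbox, jar, weight, driver, dish from where it was at the start of the episode above 0.04 m).
Of bolt0, bolt1, bolt2 only 2 to 3 are there at a start; the rules pass over those that are not, and their reading is None.
At some moment in a run one of rack may be knocked a few centimetres aside while the robot is not near it.
It also fails if it takes over 210 s, if anything falls off the work surface, if the arm or the gripper's body presses on something with over 40 N, if the wrist force passes 120 N, or if a joint passes its speed limit or range.

## Robot

A 6-joint arm with a two-finger parallel gripper is mounted at the origin on the work surface. World frame = base frame: x ahead of the robot, y to its left, z up, the work surface at z = 0. Lengths are in m, angles in rad, forces in N, time in s.
With the tool pointing down it reaches from about 0.25 to 0.775 m from the base axis. Payload 4 kg.
Tool frame: the origin (TCP) lies on the front face of the gripper's body, between the roots of the fingers; the fingertips stand 73 mm ahead of it and the grasp point (between the pads) lies 54 mm ahead of it; z points along the fingers, y is the direction in which the jaws open and shut (so a half turn about z gives the same grasp; the last joint's range is limited). The gripper opens to 85 mm and grips with 20 to 120 N. Pads are 22 mm wide; open, the fingers measure 114 mm over their backs; the gripper's body (76 mm by 85 mm) begins 54 mm behind the grasp point. The pads swing forward as they close: fully open they stand 13 mm farther back than shut.
Start: joints at [-1.369, 0.087, 1.371, -0, 1.684, -0.103], TCP at [0.165, -0.525, 0.304] pointing down, gripper open.
Joint ranges: [-3.1, 3.1], [-0.76, 2.03], [0.27, 2.55], [-1.08, 4.22], [0.17, 2.65], [-2.57, 2.57]. Speed limits (rad/s): [2.79, 2.79, 3.14, 3.14, 3.14, 3.14].

## Interface

Orientations are given as a 3x3 rotation matrix whose columns are the frame's x, y, z axes.
In Python, from rig import get_obs, snapshot, job_done, look_for, cut_out, place_of gives the robot as it stands.
- The arm moves only by the shell command python3 -m crank 'ROWS' [OPENING] [FORCE]. ROWS is JSON, a list of rows, each a list of 6 numbers: the shift along the world's x, y, z scaled (see below), then the turn, a rotation vector about the world's x, y, z scaled (see below). In form: [[x, y, z, ax, ay, az], ...]. A call has 1 to 10 rows; each row is the pose to reach, as a shift and turn from the pose commanded when the call began; what a row does not reach only later rows make up. The controller multiplies each number of a shift by 0.5 m and each number of a turn by 1.5 rad. A row lasts 1/10 s, in which the tool goes at most 50 mm and 8.59 degrees, less where a joint would pass 70% of its speed; a pose out of reach is approached as far as the arm can. A call with a number of a shift or a turn outside -1 to 1 is refused whole. A call with a gripper value outside its range is refused whole. OPENING is the opening, from 0 (shut) to 1 (fully open), set as the call begins (- or left out, the last holds). The fingers move at their own pace and stop on an object; FORCE is the grip in N (left out, the last holds). Time passes only in rows, so rows that repeat a pose let the fingers close. It gives the time, the measured TCP pose, the force and the opening at its end, in the units of the state.
- get_obs(): the state, without advancing time (a new reading comes with each control period).
- snapshot(name): name is "side" or "top"; returns a dict with "img" (420x560x3 uint8, red, green, blue), "z_map" (420x560 float32, m along the optical axis (not along the pixel's ray), 0 where there is no reading), "fx", "fy", "cx", "cy" (pixels), "dist_coeffs" ([k1, k2, p1, p2, k3] as OpenCV has them; the pictures are not rectified), "pose" (4x4, takes a point from camera to world coordinates). Camera axes: x right, y down, z forward; pixel columns grow to the right and rows downward; lengths in m; the calibration is good to about 2 mm. A picture is of the moment at which its call begins.
- job_done(): hands the job in, once; it reports no verdict.
Trained networks look in a picture, given as the dict that the camera call returned (one of the last four; its "shot" number tells which), for a name from the list of things; names that differ only in an ending like _2 or _b are one class to them, and where a whole thing is asked for, a point or a joint stands for the part that bears it (a point fixed in the world has none). Each returns a list of dicts, best first, with "p" (0 to 1); they miss things now and then, are a little off and sometimes report something else, mostly with a low value. They report only what shows in the picture. A call takes as long as a camera call. They do not tell look-alikes from the thing itself.
- look_for(target, picture): "centre" ([column, row] in pixels, amid what is visible of it).
- cut_out(target, picture): "mask" (420x560 bool, what is visible of it) and "centre" ([column, row] in pixels, amid what is visible of it).
- place_of(target, picture): "centre" ([column, row] in pixels: a listed point, or the origin of a listed thing).
The state is a dict: "t": time; "q": joint angles; "qd": joint speeds; "tau": joint torques, N m; "tool_pos": TCP position; "tool_rot": TCP orientation; "contact_force": force on the tool from outside, world axes, zero at the start; "moment": the same for the moment, N m; "width": finger opening in m.
Only numpy, scipy, OpenCV 4.12 (cv2) and the standard library are available. Lean on these libraries where they do the work, as an engineer would, in place of code of your own. Each camera call takes 0.05 s, during which the arm holds its last target.

## Working session

There is one attempt and no reset: what is moved stays moved. The work goes in short steps, Python scripts to look and compute and a shell command to move; the robot and the scene stay as the last step left them, time stands still between calls to the robot, and variables do not carry over. Pictures are saved under pics/ and viewed, and the job is handed in when it is done.

```bash
ls; mkdir -p pics; python3 - <<'E'
from rig import *
import cv2
o=get_obs();print({k:(v if not hasattr(v,'round') else v) for k,v in o.items()})
for n in ("top","side"):
    s=snapshot(n);cv2.imwrite(f"pics/{n}0.png",s["img"][:,:,::-1])
    print(n,s["fx"],s["fy"],s["cx"],s["cy"],s["dist_coeffs"],s["pose"],s["shot"])
E
```

```text
pics
{'t': 0.0, 'q': array([-1.36908756e+00,  8.79815546e-02,  1.37222532e+00,  1.28833680e-05,
        1.68359745e+00, -1.03086252e-01]), 'qd': array([ 1.00177716e-03,  7.96909921e-04,  4.79993915e-04,  9.15931686e-04,
        9.91592793e-05, -1.32483409e-03]), 'tau': array([ 4.22979265e-04, -3.51866090e+01, -3.13270819e+01, -3.96104986e-05,
        1.08253572e-02, -4.27311178e-06]), 'tool_pos': array([ 0.16499468, -0.52433029,  0.30273911]), 'tool_rot': array([[ 9.53908108e-01,  3.00098543e-01, -4.30551302e-04],
       [ 3.00098755e-01, -9.53905672e-01,  2.16938970e-03],
       [ 2.40325357e-04, -2.19860633e-03, -9.99997554e-01]]), 'contact_force': array([-0.24259539,  0.08274288,  0.16084063]), 'moment': array([ 0.00741994, -0.0139198 , -0.03912424]), 'width': 0.08537683976051344}
top 508.5575849886119 508.5575849886119 280.82736406917587 207.25978125593076 [-0.19613297  0.          0.          0.          0.        ] [[ 0.00948554 -0.98107254  0.19340809  0.28926134]
 [-0.99994121 -0.01032234 -0.00331929 -0.01647599]
 [ 0.00525289 -0.19336523 -0.98111278  1.48392402]
 [ 0.          0.          0.          1.        ]] 1
side 388.775391217037 388.775391217037 270.62267913128653 212.68024099544232 [-0.03762994  0.          0.          0.          0.        ] [[ 9.80955555e-01 -9.71379609e-02  1.68197550e-01  3.88191433e-01]
 [-1.94231046e-01 -4.87431262e-01  8.51284363e-01 -7.40960982e-01]
 [-7.07282879e-04 -8.67741310e-01 -4.97015611e-01  5.66389673e-01]
 [ 0.00000000e+00  0.00000000e+00  0.00000000e+00  1.00000000e+00]] 2
```

View pics/top0.png

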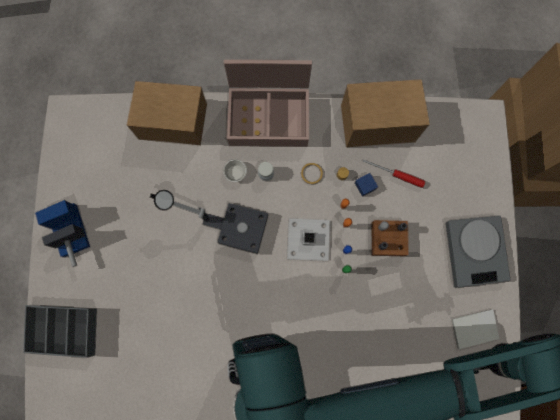

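View pics/side0.png

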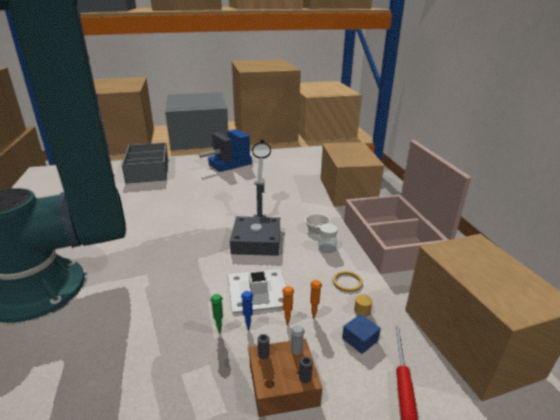

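The top view shows the block at (242,228) with the loupe to its left, lens at (163,200). The plate is at (309,239) and the rack at (390,238). Coloured look-alike pins stand at (345,203), (348,222), (348,249) and (347,269). In the side view, the bright pin and two dark bolts are in the rack.

```bash
cat > h.py <<'E'
import numpy as np,cv2
from rig import *
def ray(s,px):
    K=np.array([[s["fx"],0,s["cx"]],[0,s["fy"],s["cy"]],[0,0,1.]])
    u=cv2.undistortPoints(np.array([[px]],float),K,np.array(s["dist_coeffs"],float))[0,0]
    P=np.array(s["pose"]);return P[:3,3],P[:3,:3]@np.array([u[0],u[1],1.])
def atz(s,px,z):
    c,d=ray(s,px);return c+d*(z-c[2])/d[2]
def proj(s,p):
    P=np.linalg.inv(np.array(s["pose"]));K=np.array([[s["fx"],0,s["cx"]],[0,s["fy"],s["cy"]],[0,0,1.]])
    r,_=cv2.projectPoints(np.array([p],float),cv2.Rodrigues(P[:3,:3])[0],P[:3,3],K,np.array(s["dist_coeffs"],float));return r[0,0]
def tri(obs):
    A=np.zeros((3,3));b=np.zeros(3)
    for s,px in obs:
        c,d=ray(s,px);d=d/np.linalg.norm(d);M=np.eye(3)-np.outer(d,d);A+=M;b+=M@c
    return np.linalg.solve(A,b)
def depthpt(s,px,r=0):
    i,j=int(round(px[1])),int(round(px[0]));z=s["z_map"][i,j];c,d=ray(s,px);return c+d*z
def crop(s,c,r,k,name):
    x,y=map(int,c);im=s["img"][max(0,y-r):y+r,max(0,x-r):x+r,::-1]
    cv2.imwrite("pics/"+name,cv2.resize(im,None,fx=k,fy=k,interpolation=cv2.INTER_CUBIC))
E
cat > m.py <<'E'
from h import *
import sys
Z={'block':0,'rack':0,'plate_mid':.021,'pin_mid':.050,'bolt0_mid':.051,'loupe_lens':None,'loupe_hinge':.115,
'block_hole0':.04,'rack_hole0':.046}
t=snapshot("top");s=snapshot("side")
for n,z in Z.items():
    for nm,p in(("top",t),("side",s)):
        for d in place_of(n,p)[:5]:
            if d["p"]>.15: print(n,nm,round(d["p"],2),np.round(d["centre"],1),atz(p,d["centre"],z).round(4) if z is not None else depthpt(p,d["centre"]).round(4))
crop(t,(242,228),45,8,"b.png");crop(t,(309,239),35,8,"p.png");crop(t,(390,238),35,8,"r.png");crop(s,(285,360),70,5,"sr.png")
E
python3 m.py
```

```text
block top 0.64 [242.9 229.3] [0.5143 0.0898 0.    ]
block side 0.65 [256.1 241.2] [0.5139 0.0902 0.    ]
rack top 0.7 [388.4 238.8] [ 0.4897 -0.3419  0.    ]
rack top 0.68 [397.6 227.5] [ 0.5238 -0.3708  0.    ]
rack side 0.78 [284.5 382.8] [ 0.4916 -0.3356  0.    ]
plate_mid top 0.93 [309.2 239.6] [ 0.4829 -0.1046  0.021 ]
plate_mid side 0.74 [258.8 280.9] [ 0.49  -0.093  0.021]
plate_mid side 0.2 [361.8 308.8] [ 0.6753 -0.2171  0.021 ]
pin_mid top 0.56 [346.7 226.3] [ 0.5183 -0.2106  0.05  ]
pin_mid top 0.51 [348.1 249.6] [ 0.4513 -0.2137  0.05  ]
pin_mid top 0.44 [380.9 227.1] [ 0.5168 -0.3099  0.05  ]
pin_mid top 0.43 [345.7 206.1] [ 0.5773 -0.2085  0.05  ]
pin_mid top 0.4 [346.3 270.6] [ 0.3915 -0.208   0.05  ]
pin_mid side 0.89 [243.2 314.6] [ 0.4404 -0.2162  0.05  ]
pin_mid side 0.74 [311.4 301.6] [ 0.573  -0.2074  0.05  ]
pin_mid side 0.74 [217.2 311.5] [ 0.3941 -0.199   0.05  ]
pin_mid side 0.61 [288.6 305.6] [ 0.5277 -0.2095  0.05  ]
pin_mid side 0.56 [299.2 347.3] [ 0.5219 -0.3096  0.05  ]
bolt0_mid top 0.42 [400.3 225.8] [ 0.5208 -0.3668  0.051 ]
bolt0_mid side 0.63 [305.
[... 456 characters left out ...]
e 0.78 [242.  218.4] [0.4858 0.1455 0.04  ]
block_hole0 side 0.75 [238.  237.5] [0.4641 0.0561 0.04  ]
block_hole0 side 0.68 [275.2 220.5] [0.5701 0.1177 0.04  ]
rack_hole0 top 0.89 [382.  225.5] [ 0.5221 -0.314   0.046 ]
rack_hole0 top 0.77 [397.2 246.9] [ 0.4601 -0.357   0.046 ]
rack_hole0 top 0.7 [378.1 244.9] [ 0.4657 -0.3013  0.046 ]
rack_hole0 top 0.56 [400.  230.7] [ 0.5072 -0.3667  0.046 ]
rack_hole0 side 0.76 [263.9 356.3] [ 0.4613 -0.313   0.046 ]
rack_hole0 side 0.73 [306.6 379.7] [ 0.518  -0.3699  0.046 ]
rack_hole0 side 0.67 [297.7 352.5] [ 0.5177 -0.3164  0.046 ]
rack_hole0 side 0.56 [273. 380.] [ 0.4669 -0.3602  0.046 ]
rack_hole0 side 0.51 [271.4 218.9] [0.5599 0.1178 0.046 ]
```

```bash
python3 - <<'E'
import cv2,numpy as np
a=[cv2.resize(cv2.imread(f"pics/{n}.png"),(400,300) if 0 else (290,290)) for n in("b","p","r","sr")]
cv2.imwrite("pics/quad.png",np.vstack([np.hstack(a[:2]),np.hstack(a[2:])]))
E
```

```text
(no output)
```

View pics/quad.png

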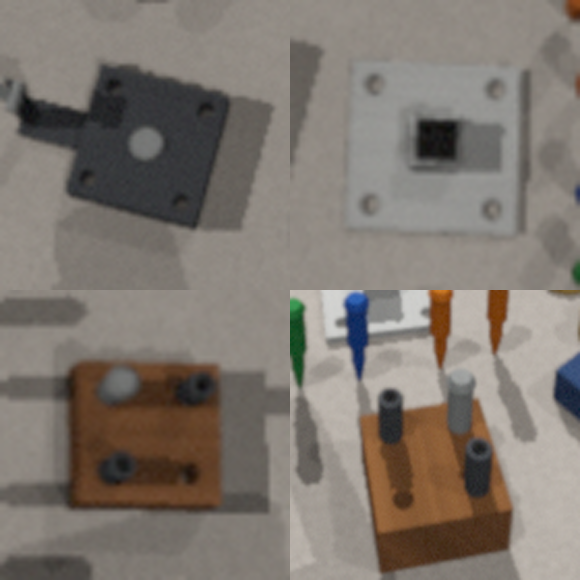

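Two bolts are present. In the top crop, the grey pin is at the rack's upper left, the bolts at upper right and lower left, and the lower-right hole is empty. Candidates for the pin are the orange (345,203) and (348,222), blue (348,249) and green (347,269) look-alikes, which I reject by colour, and the bright steel one in the rack at (381,227), which I choose. Next I'll refine the poses by fitting the faces.

```bash
cat > fit.py <<'E'
from h import *
from scipy.optimize import minimize
def cloud(s,mask=None):
    H,W=s["z_map"].shape
    uu,vv=np.meshgrid(np.arange(W),np.arange(H))
    K=np.array([[s["fx"],0,s["cx"]],[0,s["fy"],s["cy"]],[0,0,1.]])
    u=cv2.undistortPoints(np.stack([uu.ravel(),vv.ravel()],1)[:,None].astype(float),K,np.array(s["dist_coeffs"],float))[:,0]
    z=s["z_map"].ravel();P=np.array(s["pose"])
    X=(np.c_[u,np.ones(len(u))]*z[:,None])@P[:3,:3].T+P[:3,3]
    X[z==0]=np.nan
    return X.reshape(H,W,3)
def square(s,c0,side,zt,tol=.01,R=.11,yaw0=0.):
    X=cloud(s);d=np.hypot(X[...,0]-c0[0],X[...,1]-c0[1])
    m=(d<R)&np.isfinite(X[...,2])
    pts=X[m];on=(abs(pts[:,2]-zt)<tol)
    # every pixel's ray at plane zt
    c=np.array(s["pose"])[:3,3];q=c+(pts-c)*((zt-c[2])/(pts[:,2]-c[2]))[:,None]
    w=np.where(on,1.,-1.)
    def cost(p):
        a=p[2];dx=q[:,0]-p[0];dy=q[:,1]-p[1]
        x=np.cos(a)*dx+np.sin(a)*dy;y=-np.sin(a)*dx+np.cos(a)*dy
        e=np.maximum(abs(x),abs(y))-side/2
        return -(w/(1+np.exp(np.clip(e/.001,-50,50)))).sum()
    best=None
    for y in (yaw0-.1,yaw0,yaw0+.1):
        r=minimize(cost,[c0[0],c0[1],y],method="Nelder-Mead",options=dict(initial_simplex=np.array([[c0[0],c0[1],y],[c0[0]+.006,c0[1],y],[c0[0],c0[1]+.006,y],[c0[0],c0[1],y+.1]]),xatol=1e-5,fatol=1e-4))
        if best is None or r.fun<best.fun:best=r
    return best.x,-best.fun,on.sum(),np.median(pts[on,2])
E
python3 - <<'E'
from fit import *
t=snapshot("top");s=snapshot("side")
for p in(t,s):
    print(p["shot"])
    print("block",square(p,(.5145,.091),.12,.04,yaw0=-.26))
    print("plate",square(p,(.483,-.105),.12,.008,.004,yaw0=0.))
    print("rack",square(p,(.49,-.34),.10,.046,R=.09))
    X=cloud(p)
    for nm,c,z0,z1 in(("padtop",(.483,-.105),.036,.06),("spigot",(.5145,.091),.044,.055),):
        m=(np.hypot(X[...,0]-c[0],X[...,1]-c[1])<.05)&(X[...,2]>z0)&(X[...,2]<z1);print(nm,X[m].mean(0).round(4),m.sum())
    R=X[(abs(X[...,0]-.49)<.06)&(abs(X[...,1]+.34)<.06)&(X[...,2]>.07)]
    print("rack tall",len(R))
    for c in((.52,-.312),(.519,-.368),(.461,-.313)):
        m=R[np.hypot(R[:,0]-c[0],R[:,1]-c[1])<.025]
        if len(m):print(c,m.mean(0).round(4),m[:,2].max().round(4),len(m),m[m[:,2]>m[:,2].max()-.006].mean(0).round(4))
    for zz in((.15,.2),):
        m=(abs(X[...,0]-.56)<.06)&(abs(X[...,1]-.28)<.06)&(X[...,2]>.14);print("lens",X[m].mean(0).round(4),m.sum())
for n in("bangle","ringbox","jar","weight","driver","dish"):
    for d in place_of(n,t)[:1]:print(n,d["p"],np.round(d["centre"]),atz(t,d["centre"],0).round(3))
E
```

```text
5
block (array([ 0.51298995,  0.08931389, -0.24136823]), np.float64(1483.2185263863253), np.int64(1658), np.float64(0.040966813367311006))
plate (array([ 0.48583935, -0.10186726, -0.03143372]), np.float64(514.6080459816652), np.int64(1587), np.float64(0.0073859612773663486))
rack (array([ 0.48789569, -0.3389778 , -0.01320454]), np.float64(739.1037376351776), np.int64(995), np.float64(0.0468392438349543))
padtop [ 0.4844 -0.1013  0.0432] 151
spigot [0.5132 0.0898 0.0463] 184
rack tall 146
(0.52, -0.312) [ 0.5151 -0.3094  0.0932] 0.1016 53 [ 0.516  -0.3096  0.0978]
(0.519, -0.368) [ 0.5147 -0.3651  0.0855] 0.0946 44 [ 0.5156 -0.3658  0.092 ]
(0.461, -0.313) [ 0.4616 -0.3078  0.0856] 0.093 49 [ 0.4629 -0.3089  0.0893]
lens [0.5631 0.2865 0.1709] 420
6
block (array([ 0.51078197,  0.07891172, -0.25035359]), np.float64(1197.2006021254565), np.int64(1398), np.float64(0.040213872131776685))
plate (array([ 0.4856582 , -0.10465958, -0.03630741]), np.float64(1198.1927992823678), np.int64(1753), np.float64(0.008130374069654223))
rack (array([ 0.48791188, -0.34402616, -0.01984599]), np.float64(2277.4367314763376), np.int64(3004), np.float64(0.0460395739854535))
padtop [ 0.485  -0.1058  0.042 ] 208
spigot [0.5131 0.0871 0.0464] 61
rack tall 598
(0.52, -0.312) [ 0.5152 -0.3152  0.0878] 0.0983 226 [ 0.5162 -0.3124  0.0952]
(0.519, -0.368) [ 0.5149 -0.3697  0.0825] 0.0889 202 [ 0.5155 -0.3676  0.0863]
(0.461, -0.313) [ 0.4594 -0.3135  0.0819] 0.0877 170 [ 0.46   -0.3115  0.0854]
lens [0.5631 0.2862 0.1699] 315
bangle 0.63 [311. 172.] [ 0.69  -0.112  0.   ]
ringbox 0.71 [366. 185.] [ 0.653 -0.28   0.   ]
jar 0.7 [267. 176.] [0.676 0.022 0.   ]
weight 0.65 [341. 176.] [ 0.68  -0.201  0.   ]
driver 0.89 [390. 172.] [ 0.694 -0.353  0.   ]
dish 0.81 [239. 170.] [0.696 0.107 0.   ]
```

```bash
python3 -m crank '[[0.64,0.842,-0.1,0,0,0.821],[0.64,0.842,-0.1,0,0,0.821],[0.64,0.842,-0.1,0,0,0.821],[0.64,0.842,-0.1,0,0,0.821],[0.64,0.842,-0.1,0,0,0.821],[0.64,0.842,-0.1,0,0,0.821],[0.64,0.842,-0.1,0,0,0.821],[0.64,0.842,-0.1,0,0,0.821],[0.64,0.842,-0.1,0,0,0.821],[0.64,0.842,-0.1,0,0,0.821]]' 0.75 40; python3 -m crank '[[0,0,0,0,0,0],[0,0,0,0,0,0]]'; python3 -c "
from h import *
o=get_obs();print(o['t'],o['q'].round(2),o['tool_pos'],o['tool_rot'].round(3),o['width'])
for n in('top','side'):
    s=snapshot(n);cv2.imwrite('pics/%s1.png'%n,s['img'][:,:,::-1])
"
```

```text
t: 2.5
tool_pos: [0.4672, -0.1265, 0.2571]
tool_rot: [[0.034, 0.999, 0.001], [0.999, -0.034, -0.001], [-0.001, 0.001, -1.0]]
contact_force: [1.2, -1.3, -0.1]
width: 0.0643
t: 2.7
tool_pos: [0.4666, -0.1274, 0.2566]
tool_rot: [[0.031, 1.0, -0.001], [1.0, -0.031, -0.0], [-0.0, -0.001, -1.0]]
contact_force: [-0.6, -0.3, 0.6]
width: 0.0642
2.7 [-0.38 -0.05  1.6  -0.    1.59 -0.35] [ 0.46655141 -0.12743208  0.25664214] [[ 0.031  1.    -0.001]
 [ 1.    -0.031 -0.   ]
 [-0.    -0.001 -1.   ]] 0.06418154297121577
```

```bash
python3 -m crank '[[0.037,0.047,0,0,0,0],[0.037,0.047,-0.1,0,0,0],[0.037,0.047,-0.2,0,0,0],[0.037,0.047,-0.25,0,0,0],[0.037,0.047,-0.28,0,0,0],[0.037,0.047,-0.28,0,0,0],[0.037,0.047,-0.28,0,0,0]]'; python3 -c "
from h import *
for n,c in(('top',(309,239)),('side',(260,285))):
    s=snapshot(n);crop(s,c,50,5,'g_%s.png'%n)
a=np.hstack([cv2.resize(cv2.imread('pics/g_%s.png'%n),(400,400)) for n in('top','side')]);cv2.imwrite('pics/g1.png',a)
"
```

```text
t: 3.5
tool_pos: [0.4846, -0.1063, 0.1176]
tool_rot: [[0.037, 0.999, 0.001], [0.999, -0.037, -0.0], [-0.0, 0.001, -1.0]]
contact_force: [-1.1, 0.2, 0.9]
width: 0.064
```

View pics/g1.png

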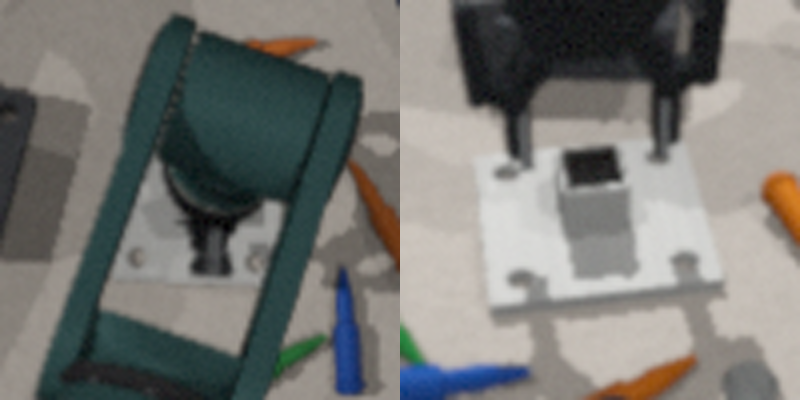

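The gripper straddles the pedestal, but the look-alike pins are now lying down. The tool passed well above them, so they probably toppled from standing on their tips. I'll take a full view.

```bash
python3 -c "
from h import *
a=[snapshot(n)['img'][:,:,::-1] for n in('top','side')]
cv2.imwrite('pics/f2.png',np.hstack([a[0][120:340,180:460],a[1][150:420,150:430][:220]]).repeat(1,0) if 0 else np.hstack([cv2.resize(a[0][140:320,200:440],(400,300)),cv2.resize(a[1][180:420,160:480],(400,300))]))
"
```

```text
(no output)
```

View pics/f2.png

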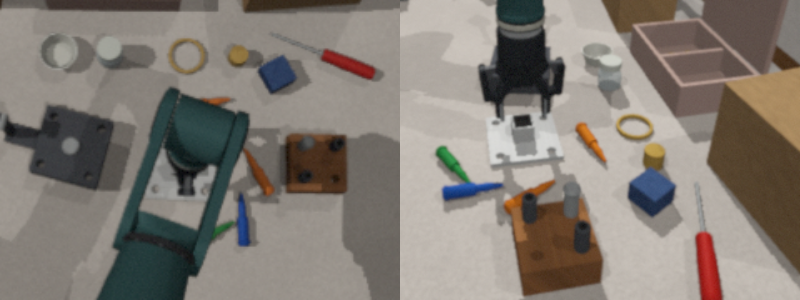

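All four look-alikes have toppled and lie clear of the plate, the rack and the path. Now I'll grasp the plate.

```bash
python3 -m crank '[[0,0.004,-0.03,0,0,0],[0,0.004,-0.063,0,0,0],[0,0.004,-0.063,0,0,0],[0,0.004,-0.063,0,0,0]]' 0.75 40;  python3 -m crank '[[0,0,0,0,0,0],[0,0,0,0,0,0],[0,0,0,0,0,0],[0,0,0,0,0,0],[0,0,0,0,0,0],[0,0,0,0,0,0],[0,0,0,0,0,0],[0,0,0,0,0,0]]' 0 40; python3 -m crank '[[0,0,0.05,0,0,0],[0,0,0.1,0,0,0],[0,0,0.15,0,0,0],[0,0,0.2,0,0,0],[0,0,0.2,0,0,0],[0,0,0.2,0,0,0]]'; python3 -c "
from h import *
for n,c in(('top',(309,239)),('side',(260,255))):
    s=snapshot(n);crop(s,c,60,5,'g_%s.png'%n)
a=np.hstack([cv2.resize(cv2.imread('pics/g_%s.png'%n),(400,400)) for n in('top','side')]);cv2.imwrite('pics/g2.png',a)
"
```

```text
t: 4.1
tool_pos: [0.485, -0.1029, 0.086]
tool_rot: [[0.034, 0.999, 0.001], [0.999, -0.034, -0.0], [-0.0, 0.001, -1.0]]
contact_force: [0.4, -0.3, -0.5]
width: 0.0639
t: 4.9
tool_pos: [0.4853, -0.1031, 0.0868]
tool_rot: [[0.034, 0.999, 0.001], [0.999, -0.034, -0.001], [-0.001, 0.002, -1.0]]
contact_force: [-1.7, 0.3, 5.9]
width: 0.0351
t: 5.5
tool_pos: [0.4843, -0.1027, 0.1841]
tool_rot: [[0.035, 0.999, -0.001], [0.999, -0.035, 0.001], [0.0, -0.001, -1.0]]
contact_force: [-0.1, 0.2, -6.0]
width: 0.0353
```

View pics/g2.png

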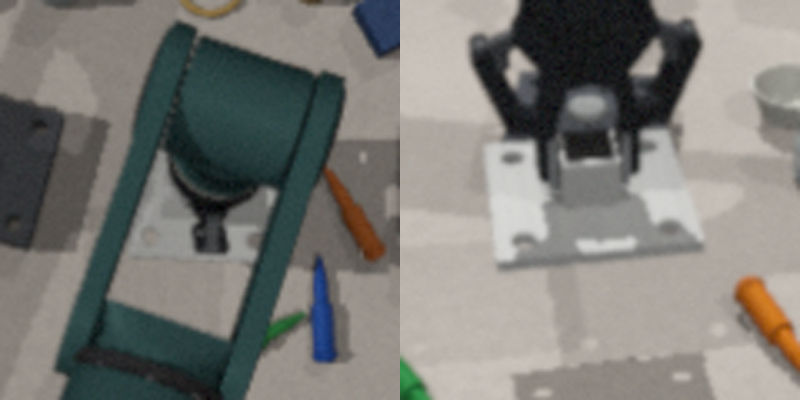

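Plate is held, lifted level. Next, plate fit in hand against the tool.

```bash
python3 - <<'E'
from fit import *
for n in('side','top'):
    s=snapshot(n)
    X=cloud(s);m=(np.hypot(X[...,0]-.485,X[...,1]+.103)<.1)&(X[...,2]>.09)&(X[...,2]<.115);print(n,np.median(X[m],0),m.sum())
    print(square(s,(.485,-.103),.12,.1055,.006,R=.1,yaw0=-.034))
    # block holes
    for d in place_of('block_hole0',s): 
        if d['p']>.3:print(round(d['p'],2),atz(s,d['centre'],.04).round(4))
    X=cloud(s);m=(np.hypot(X[...,0]-.513,X[...,1]-.089)<.03)&(X[...,2]>.0435)&(X[...,2]<.05);print("spig",X[m].mean(0),(X[m].min(0)+X[m].max(0))/2,m.sum())
    crop(s,(242,228) if n=='top' else (258,235),40,8,'blk_%s.png'%n)
print(get_obs()['tool_pos'])
a=np.hstack([cv2.resize(cv2.imread('pics/blk_%s.png'%n),(400,400)) for n in('top','side')]);cv2.imwrite('pics/blk.png',a)
E
```

```text
side [ 0.47782147 -0.12571103  0.10401039] 1754
(array([ 0.48348074, -0.10820545, -0.0332023 ]), np.float64(999.45250204808), np.int64(1607), np.float64(0.10405687191604601))
0.73 [0.4806 0.136  0.04  ]
0.72 [0.545  0.0342 0.04  ]
0.66 [0.5684 0.1222 0.04  ]
0.56 [0.469  0.0525 0.04  ]
spig [0.51404822 0.08711076 0.04583411] [0.51292757 0.08632165 0.04576259] 64
top [ 0.45428736 -0.07731992  0.10497826] 626
(array([ 0.20404413, -0.04080091, -1.79088149]), np.float64(-6.382233246912605e-19), np.int64(596), np.float64(0.10505008844694774))
0.97 [0.5404 0.0236 0.04  ]
0.85 [0.5708 0.125  0.04  ]
0.7 [0.4846 0.1503 0.04  ]
0.56 [0.469  0.0577 0.04  ]
spig [0.51325656 0.08949333 0.04590852] [0.51256235 0.08929761 0.04665448] 100
[ 0.48412637 -0.10263267  0.18373026]
```

View pics/blk.png

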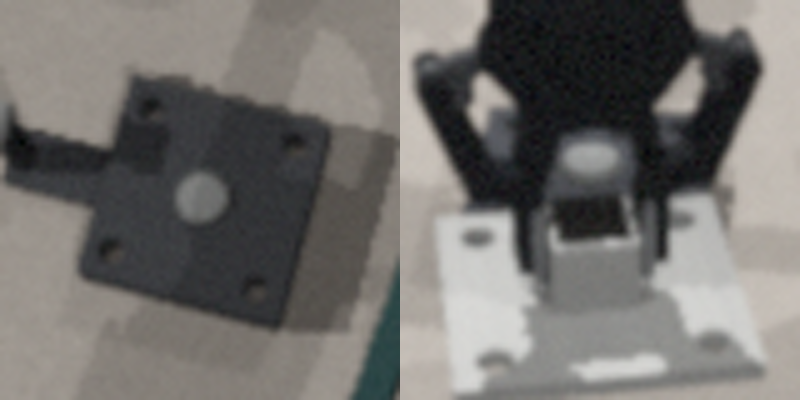

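```bash
sed -i 's/w=np.where(on,1.,-1.)/w=np.where(on,1.,np.where(pts[:,2]>zt+tol,0.,-1.))/' fit.py; python3 - <<'E'
from fit import *
for n in('side','top'):
    s=snapshot(n)
    if n=='side':print("plate",square(s,(.485,-.103),.12,.1045,.006,R=.1,yaw0=-.034))
    print("block",square(s,(.513,.089),.12,.04,.008,R=.1,yaw0=-.25))
    # plate holes dark blobs
    print("rack",square(s,(.488,-.341),.1,.046,.008,R=.09,yaw0=-.02))
E
```

```text
plate (array([ 0.48444998, -0.10726657, -0.03735602]), np.float64(1522.31663130604), np.int64(1649), np.float64(0.10514778168916034))
block (array([ 0.51492101,  0.10214791, -0.2070872 ]), np.float64(305.44159203717805), np.int64(316), np.float64(0.040735832897510926))
rack (array([ 0.4880411 , -0.34215665, -0.01996261]), np.float64(2660.525171702815), np.int64(2918), np.float64(0.04609492866103493))
block (array([ 0.51302616,  0.08953247, -0.24225902]), np.float64(1479.9449381128748), np.int64(1629), np.float64(0.04083444050127083))
rack (array([ 0.48807389, -0.33900113, -0.01770702]), np.float64(886.8717259559821), np.int64(977), np.float64(0.04688789001789595))
```

```bash
python3 -m crank '[[0.01,0.08,0,0,0,-0.05],[0.03,0.16,0,0,0,-0.1],[0.04,0.24,0,0,0,-0.14],[0.058,0.31,0,0,0,-0.14],[0.058,0.382,0,0,0,-0.14],[0.058,0.382,-0.02,0,0,-0.14],[0.058,0.382,-0.044,0,0,-0.14],[0.058,0.382,-0.044,0,0,-0.14],[0.058,0.382,-0.044,0,0,-0.14]]'; python3 - <<'E'
from fit import *
o=get_obs();print(o['tool_pos'],o['tool_rot'].round(3)[:,1])
pz=o['tool_pos'][2]-.0865+.008
for n in('side','top'):
    s=snapshot(n)
    print("plate",pz,square(s,(.5133,.0885),.12,pz,.006,R=.09,yaw0=-.245))
    crop(s,(242,228) if n=='top' else (258,225),45,8,'blk_%s.png'%n)
a=np.hstack([cv2.resize(cv2.imread('pics/blk_%s.png'%n),(400,400)) for n in('top','side')]);cv2.imwrite('pics/blk2.png',a)
E
```

```text
t: 6.8
tool_pos: [0.5133, 0.0871, 0.1624]
tool_rot: [[0.244, 0.97, -0.002], [0.97, -0.244, -0.0], [-0.001, -0.002, -1.0]]
contact_force: [-0.7, -0.6, -6.2]
width: 0.0354
[0.51329694 0.08710052 0.16236333] [ 0.97  -0.244 -0.002]
plate 0.08386332894666823 (array([ 0.51221774,  0.08078796, -0.24041517]), np.float64(889.1441099446497), np.int64(973), np.float64(0.08388404373296487))
plate 0.08386332894666823 (array([ 0.51430237,  0.08784454, -0.23762654]), np.float64(445.4670406954908), np.int64(526), np.float64(0.08483831706227618))
```

View pics/blk2.png

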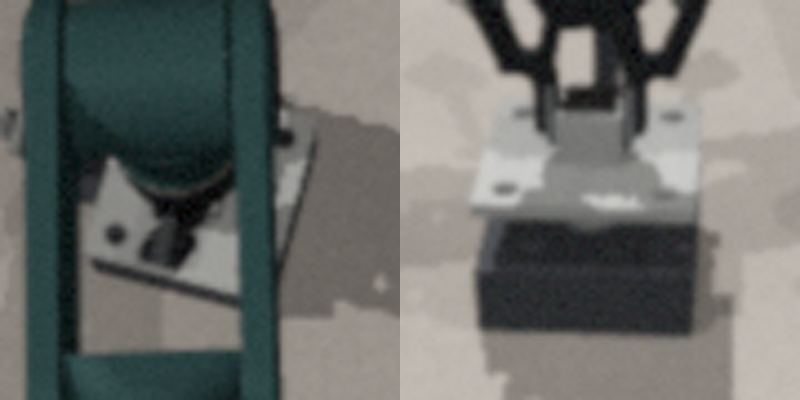

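```bash
python3 -m crank '[[-0.003,0.002,-0.02,0,0,0],[-0.003,0.002,-0.04,0,0,0],[-0.003,0.002,-0.05,0,0,0],[-0.003,0.002,-0.05,0,0,0]]'; python3 -m crank '[[0,0,-0.006,0,0,0],[0,0,-0.012,0,0,0],[0,0,-0.012,0,0,0]]'; python3 -m crank '[[0,0,-0.004,0,0,0],[0,0,-0.008,0,0,0],[0,0,-0.008,0,0,0]]'; 
```

```text
t: 7.3
tool_pos: [0.5112, 0.089, 0.1366]
tool_rot: [[0.242, 0.97, -0.003], [0.97, -0.242, -0.0], [-0.001, -0.003, -1.0]]
contact_force: [-0.2, 0.2, -5.3]
width: 0.0355
t: 7.6
tool_pos: [0.5121, 0.0891, 0.1321]
tool_rot: [[0.242, 0.97, -0.0], [0.97, -0.242, -0.0], [-0.0, -0.0, -1.0]]
contact_force: [-0.1, -0.9, -5.4]
width: 0.0351
t: 7.9
tool_pos: [0.5121, 0.0891, 0.1281]
tool_rot: [[0.242, 0.97, -0.0], [0.97, -0.242, -0.0], [-0.0, -0.0, -1.0]]
contact_force: [0.3, -0.5, -6.0]
width: 0.0352
```

```bash
python3 -m crank '[[0,0,-0.003,0,0,0],[0,0,-0.005,0,0,0],[0,0,-0.005,0,0,0],[0,0,-0.005,0,0,0]]'; python3 - <<'E'
from fit import *
o=get_obs();print(o['tool_pos'],o['contact_force'])
for n in('side','top'):
    s=snapshot(n)
    print("plate",square(s,(.513,.0885),.12,.048,.006,R=.09,yaw0=-.245))
    crop(s,(242,228) if n=='top' else (258,230),45,8,'blk_%s.png'%n)
a=np.hstack([cv2.resize(cv2.imread('pics/blk_%s.png'%n),(400,400)) for n in('top','side')]);cv2.imwrite('pics/blk3.png',a)
E
```

```text
t: 8.3
tool_pos: [0.5124, 0.0891, 0.1268]
tool_rot: [[0.242, 0.97, 0.001], [0.97, -0.242, -0.0], [0.0, 0.001, -1.0]]
contact_force: [-4.1, -1.7, 2.1]
width: 0.0354
[0.51243067 0.0890882  0.12677672] [-4.05835419 -1.69787394  2.05032229]
plate (array([ 0.51140452,  0.08329271, -0.24121269]), np.float64(889.8627246130051), np.int64(979), np.float64(0.048276649091573476))
plate (array([ 0.51313795,  0.08970362, -0.23775225]), np.float64(394.05630323032165), np.int64(479), np.float64(0.0485517904396886))
```

View pics/blk3.png

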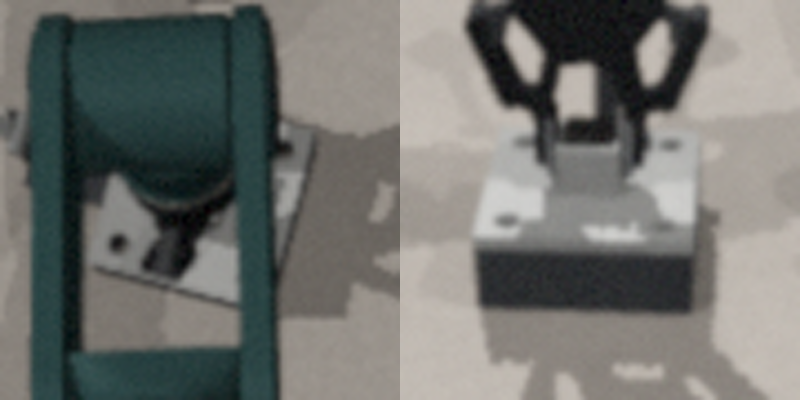

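The plate looks seated flush on the block. Release it, rise and look at the rack.

```bash
python3 -m crank '[[0,0,0,0,0,0],[0,0,0,0,0,0],[0,0,0,0,0,0],[0,0,0,0,0,0],[0,0,0,0,0,0],[0,0,0.08,0,0,0],[0,0,0.16,0,0,0],[0,0,0.24,0,0,0],[0,0,0.24,0,0,0]]' 0.7; python3 -m crank '[[0,-0.1,0,0,0,0],[0,-0.2,0,0,0,0],[0,-0.3,0,0,0,0],[0,-0.35,0,0,0,0],[0,-0.35,0,0,0,0]]' ; python3 - <<'E'
from fit import *
o=get_obs();print(o['t'],o['tool_pos'])
for n in('side','top'):
    s=snapshot(n)
    print("plate",square(s,(.513,.0885),.12,.048,.006,R=.09,yaw0=-.245))
    print("rack",square(s,(.488,-.341),.1,.046,.008,R=.09,yaw0=-.02))
    X=cloud(s);R=X[(abs(X[...,0]-.49)<.06)&(abs(X[...,1]+.34)<.06)&(X[...,2]>.07)]
    for c in((.516,-.312),(.516,-.368),(.461,-.312)):
        m=R[np.hypot(R[:,0]-c[0],R[:,1]-c[1])<.025]
        if len(m):print(c,m.mean(0).round(4),m[:,2].max().round(4),len(m),m[m[:,2]>m[:,2].max()-.006].mean(0).round(4))
    crop(s,(242,228) if n=='top' else (258,230),45,8,'blk_%s.png'%n)
a=np.hstack([cv2.resize(cv2.imread('pics/blk_%s.png'%n),(400,400)) for n in('top','side')]);cv2.imwrite('pics/blk4.png',a)
E
```

```text
t: 9.3
tool_pos: [0.5151, 0.0894, 0.2535]
tool_rot: [[0.242, 0.97, 0.014], [0.97, -0.242, 0.001], [0.004, 0.014, -1.0]]
contact_force: [0.1, -0.2, 1.2]
width: 0.0597
t: 9.8
tool_pos: [0.5119, -0.089, 0.245]
tool_rot: [[0.247, 0.969, -0.001], [0.969, -0.247, -0.001], [-0.001, -0.001, -1.0]]
contact_force: [1.0, 1.2, 0.0]
width: 0.0599
9.8 [ 0.51194904 -0.08903     0.24501504]
plate (array([ 0.51185466,  0.08487205, -0.23911197]), np.float64(959.9456181129661), np.int64(1067), np.float64(0.048337941359307024))
rack (array([ 0.48808871, -0.34217619, -0.02162052]), np.float64(2660.9589290655317), np.int64(2922), np.float64(0.046081066454293274))
(0.516, -0.312) [ 0.5152 -0.3152  0.0875] 0.097 229 [ 0.5159 -0.3128  0.0946]
(0.516, -0.368) [ 0.515  -0.3697  0.0826] 0.0894 202 [ 0.5158 -0.3677  0.0865]
(0.461, -0.312) [ 0.4594 -0.3135  0.082 ] 0.0881 168 [ 0.46   -0.3112  0.0856]
plate (array([ 0.51314875,  0.09015317, -0.23849685]), np.float64(1221.8368425134474), np.int64(1399), np.float64(0.04848967555241712))
rack (array([ 0.4881771 , -0.33898013, -0.01873698]), np.float64(885.9730019134834), np.int64(977), np.float64(0.04699234982783529))
(0.516, -0.312) [ 0.5151 -0.3094  0.0938] 0.103 52 [ 0.5149 -0.3117  0.0986]
(0.516, -0.368) [ 0.5148 -0.3651  0.0847] 0.094 45 [ 0.5147 -0.3668  0.0901]
(0.461, -0.312) [ 0.4617 -0.3077  0.085 ] 0.0941 50 [ 0.462  -0.3076  0.0904]
```

View pics/blk4.png

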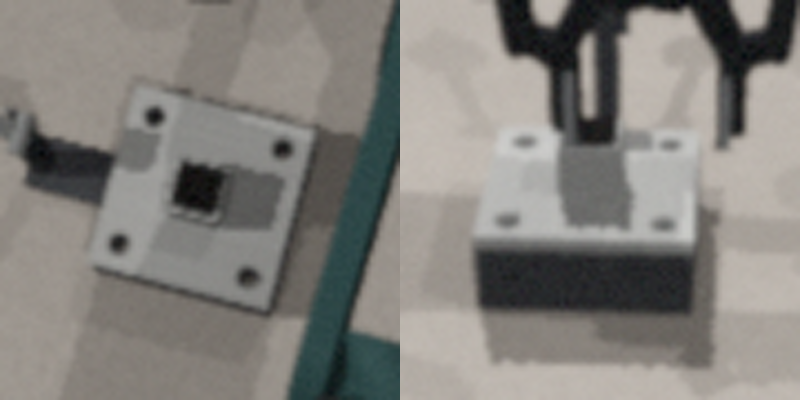

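Plate is seated: top at z 0.048, block's dark holes visible through all four plate holes. Now the pin, with no change in the rack.

```bash
python3 -m crank '[[0.007,-0.1,0,0,0,0],[0.007,-0.2,0,0,0,0],[0.007,-0.3,0,0,0,0],[0.007,-0.4,0,0,0,0],[0.007,-0.447,0,0,0,0],[0.007,-0.447,-0.05,0,0,0],[0.007,-0.447,-0.1,0,0,0],[0.007,-0.447,-0.14,0,0,0],[0.007,-0.447,-0.16,0,0,0],[0.007,-0.447,-0.16,0,0,0]]' 0.5;python3 - <<'E'
from h import *
s=snapshot('side');crop(s,(290,330),70,5,'pin_a.png')
E
```

```text
t: 10.9
tool_pos: [0.5156, -0.3075, 0.1637]
tool_rot: [[0.24, 0.971, -0.003], [0.971, -0.24, 0.003], [0.002, -0.004, -1.0]]
contact_force: [0.7, 0.4, 1.1]
width: 0.0427
```

View pics/pin_a.png

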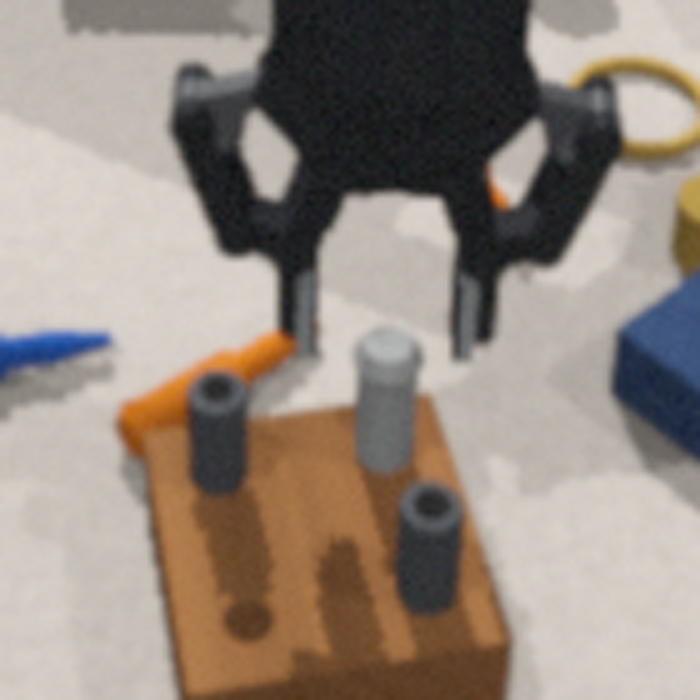

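The steel pin is centred between the fingers (pin top at crop (388,350)). Descend and grip.

```bash
python3 -m crank '[[0,0,-0.04,0,0,0],[0,0,-0.07,0,0,0],[0,0,-0.083,0,0,0],[0,0,-0.083,0,0,0],[0,0,-0.083,0,0,0]]' 0.5 40; python3 -m crank '[[0,0,0,0,0,0],[0,0,0,0,0,0],[0,0,0,0,0,0],[0,0,0,0,0,0],[0,0,0,0,0,0],[0,0,0,0,0,0]]' 0 50; python3 -m crank '[[0,0,0.02,0,0,0],[0,0,0.06,0,0,0],[0,0,0.12,0,0,0],[0,0,0.18,0,0,0],[0,0,0.24,0,0,0],[0,0,0.24,0,0,0],[0,0,0.24,0,0,0]]';python3 - <<'E'
from h import *
s=snapshot('side');crop(s,(290,300),70,5,'pin_b.png')
E
```

```text
t: 11.45
tool_pos: [0.516, -0.3095, 0.1249]
tool_rot: [[0.242, 0.97, 0.001], [0.97, -0.242, -0.001], [-0.0, 0.001, -1.0]]
contact_force: [-0.7, -0.0, 0.1]
width: 0.0425
t: 12.05
tool_pos: [0.5162, -0.3097, 0.1256]
tool_rot: [[0.242, 0.97, 0.002], [0.97, -0.242, -0.001], [-0.001, 0.002, -1.0]]
contact_force: [-0.6, 1.6, 4.9]
width: 0.0201
t: 12.75
tool_pos: [0.5157, -0.3093, 0.2443]
tool_rot: [[0.242, 0.97, 0.0], [0.97, -0.242, -0.0], [-0.0, 0.0, -1.0]]
contact_force: [0.9, 0.4, -1.4]
width: 0.0196
```

View pics/pin_b.png

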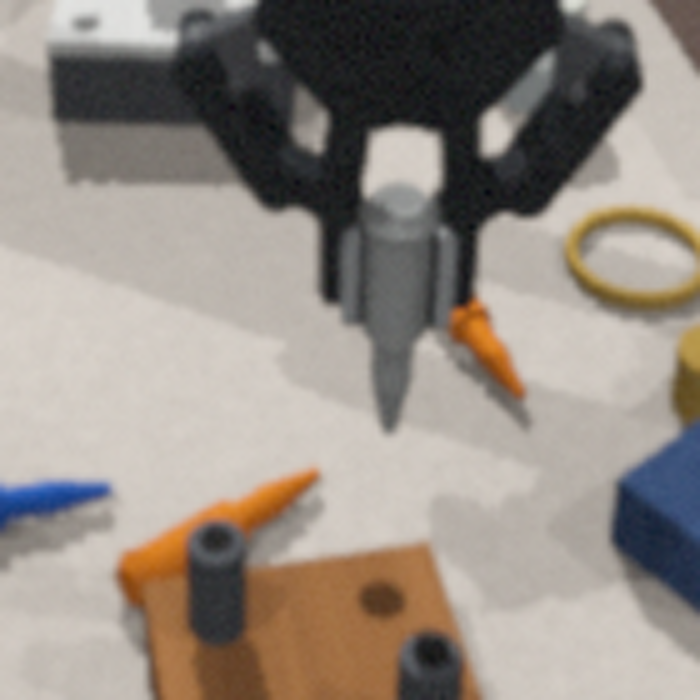

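```bash
python3 - <<'E'
from fit import *
s=snapshot('side');t=snapshot('top')
o=get_obs();T=o['tool_pos'];print(T)
print('tip px',atz(s,(297.8,315.8),T[2]-.1205),'pred',proj(s,T-[0,0,.1213]), 'knob pred',proj(s,T-[0,0,.0293]))
X=cloud(s);m=(np.hypot(X[...,0]-T[0],X[...,1]-T[1])<.022)&(X[...,2]<T[2]-.03)&(X[...,2]>.09)
P=X[m];print(len(P))
for z0 in np.arange(.12,.22,.01):
    q=P[abs(P[:,2]-z0)<.005]
    if len(q):print(round(z0,3),q.mean(0).round(4),len(q))
for n in('side',):
  for d in place_of('pin_mid',s)[:6]:print(round(d['p'],2),d['centre'],atz(s,d['centre'],T[2]-.0753).round(4))
E
```

```text
[ 0.51496089 -0.30877684  0.2415599 ]
tip px [ 0.51736268 -0.30778987  0.1210599 ] pred [296.46376602 316.83287722] knob pred [298.56134374 270.61517932]
757
0.12 [ 0.5146 -0.3096  0.1221] 5
0.13 [ 0.5145 -0.3114  0.13  ] 19
0.14 [ 0.514  -0.3128  0.1407] 28
0.15 [ 0.5138 -0.3135  0.15  ] 42
0.16 [ 0.5144 -0.3149  0.1598] 28
0.17 [ 0.5129 -0.3161  0.1707] 76
0.18 [ 0.5136 -0.3165  0.18  ] 140
0.19 [ 0.5131 -0.3159  0.1898] 160
0.2 [ 0.5128 -0.3164  0.1999] 144
0.21 [ 0.5135 -0.3156  0.2086] 115
0.91 [216.1, 330.9] [ 0.3884 -0.3577  0.1663]
0.81 [266.2, 334.7] [ 0.4538 -0.3774  0.1663]
0.65 [202.5, 313.3] [ 0.3718 -0.3206  0.1663]
0.52 [311.8, 296.0] [ 0.5354 -0.3159  0.1663]
```

```bash
python3 -m crank '[[0.01,0.1,0,0,0,0],[0.02,0.2,0,0,0,0],[0.03,0.3,0,0,0,0],[0.04,0.4,0,0,0,0],[0.05,0.5,0,0,0,0],[0.058,0.6,0,0,0,0],[0.058,0.66,0,0,0,0],[0.058,0.691,0,0,0,0],[0.058,0.691,-0.05,0,0,0],[0.058,0.691,-0.11,0,0,0]]'; python3 -m crank '[[0,0,0,0,0,0],[0,0,0,0,0,0]]'; python3 - <<'E'
from fit import *
s=snapshot('side');t=snapshot('top')
o=get_obs();T=o['tool_pos'];print(T,s['shot'])
print('pred tip',proj(s,T-[0,0,.1213]), 'hole pred', proj(s,[.5439,.0367,.048]))
crop(s,(265,230),50,8,'pin_c.png')
for n,p in(('s',s),('t',t)):
    for d in place_of('block_hole0',p)[:4]:print(n,round(d['p'],2),np.round(d['centre'],1),atz(p,d['centre'],.048).round(4))
E
```

```text
t: 13.95
tool_pos: [0.5455, 0.0363, 0.1897]
tool_rot: [[0.241, 0.97, 0.003], [0.97, -0.241, -0.001], [-0.0, 0.003, -1.0]]
contact_force: [0.6, -1.0, -1.8]
width: 0.0201
t: 14.15
tool_pos: [0.5443, 0.0355, 0.1884]
tool_rot: [[0.243, 0.97, -0.003], [0.97, -0.243, -0.0], [-0.001, -0.003, -1.0]]
contact_force: [0.2, -1.1, -0.4]
width: 0.0198
[0.5456288  0.0355437  0.19092948] 29
pred tip [272.27399148 228.18761259] hole pred [271.47091131 235.54990025]
s 0.97 [271.2 218.4] [0.5593 0.1171 0.048 ]
s 0.94 [236.5 239. ] [0.4586 0.0382 0.048 ]
s 0.62 [274.6 236.9] [0.5502 0.0294 0.048 ]
t 0.86 [252.2 244.5] [0.4636 0.059  0.048 ]
t 0.85 [262.8 217.9] [0.5407 0.03   0.048 ]
t 0.65 [224.5 240.4] [0.4744 0.1382 0.048 ]
```

View pics/pin_c.png

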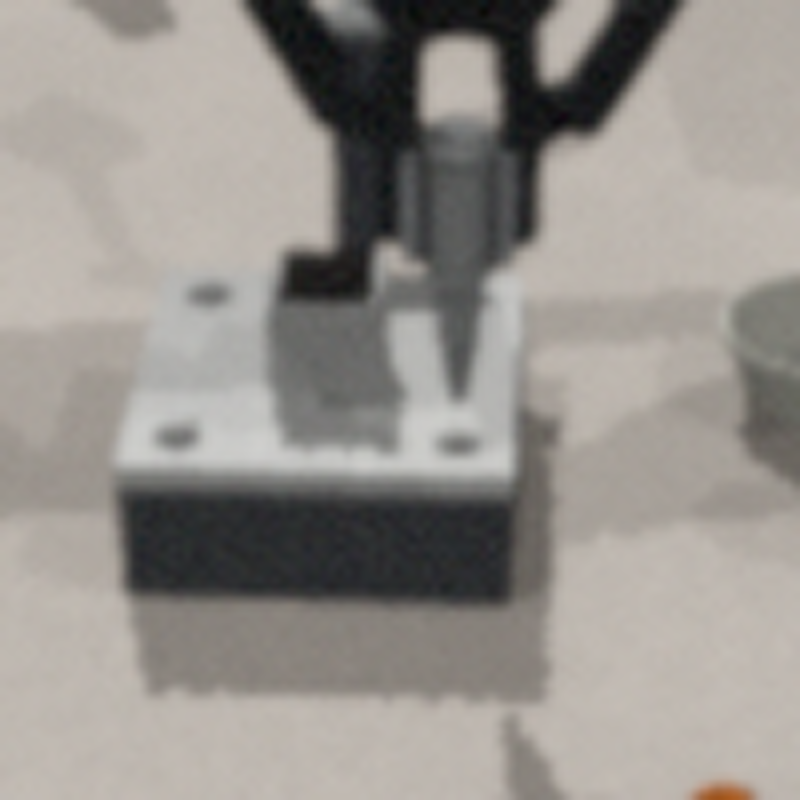

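```bash
python3 - <<'E'
from fit import *
s=snapshot('side');o=get_obs();T=o['tool_pos'];print(T)
print('hole',atz(s,(272.25,235.4),.048),'tip',atz(s,(272.4,229.6),T[2]-.1213+.001))
g=cv2.cvtColor(s['img'],cv2.COLOR_RGB2GRAY).astype(float)
# dark centroid holes
for c in((272,235.4),(237,234.5),(241,216.7)):
    x,y=int(c[0]),int(c[1]);w=g[y-4:y+6,x-5:x+6];k=np.clip(np.percentile(w,70)-25-w,0,None)
    yy,xx=np.mgrid[y-4:y+6,x-5:x+6];p=((k*xx).sum()/k.sum(),(k*yy).sum()/k.sum());print(p,atz(s,p,.048).round(4))
E
```

```text
[0.54560542 0.03579252 0.19119101]
hole [0.54589091 0.03698266 0.048     ] tip [0.54427066 0.02730547 0.07089101]
(np.float64(271.8005976324561), np.float64(237.94908631191822)) [0.5426 0.0262 0.048 ]
(np.float64(236.74052812858784), np.float64(236.75660160734787)) [0.4603 0.0479 0.048 ]
(np.float64(240.84859154929578), np.float64(216.43309859154928)) [0.4827 0.1427 0.048 ]
```

```bash
python3 -m crank '[[0,0,-0.02,0,0,0],[0,0,-0.03,0,0,0],[0,0,-0.03,0,0,0],[0,0,-0.03,0,0,0]]'; python3 - <<'E'
from fit import *
s=snapshot('side');t=snapshot('top')
o=get_obs();T=o['tool_pos'];print(T,o['contact_force'])
X=cloud(s);m=(np.hypot(X[...,0]-T[0],X[...,1]-T[1])<.02)&(X[...,2]<T[2]-.05)&(X[...,2]>.052)
P=X[m]
for z0 in np.arange(.055,.13,.01):
    q=P[abs(P[:,2]-z0)<.005]
    if len(q):print(round(z0,3),q.mean(0).round(4),len(q))
a=[]
for p,c in((s,(270,230)),(t,(262,217))):
    crop(p,c,25,16,'x.png');a.append(cv2.resize(cv2.imread('pics/x.png'),(400,400)))
cv2.imwrite('pics/pin_d.png',np.hstack(a))
E
```

```text
t: 14.8
tool_pos: [0.5445, 0.0362, 0.1738]
tool_rot: [[0.242, 0.97, -0.001], [0.97, -0.242, 0.0], [-0.0, -0.001, -1.0]]
contact_force: [0.5, -0.2, -1.3]
width: 0.0195
[0.54484668 0.03615874 0.17444654] [ 0.49002546 -0.40320349 -2.43283393]
0.055 [0.544  0.0329 0.0566] 5
0.065 [0.5439 0.0315 0.0652] 11
0.075 [0.5435 0.0299 0.0753] 16
0.085 [0.5437 0.0301 0.0843] 17
0.095 [0.5445 0.0283 0.096 ] 23
0.105 [0.5424 0.0282 0.1058] 45
0.115 [0.5433 0.0281 0.1149] 65
0.125 [0.5439 0.0285 0.1222] 29
```

View pics/pin_d.png

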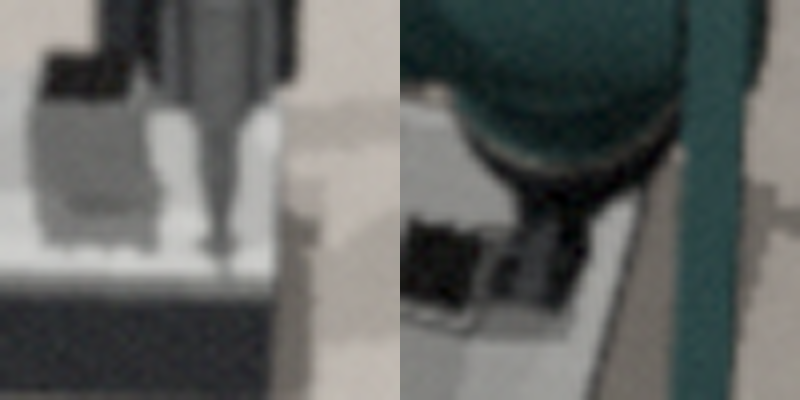

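```bash
python3 - <<'E'
from fit import *
s=snapshot('side')
im=s['img'][222:246,258:284,::-1];cv2.imwrite('pics/pin_e.png',cv2.resize(im,None,fx=22,fy=22,interpolation=cv2.INTER_NEAREST))
print(cv2.cvtColor(s['img'],cv2.COLOR_RGB2GRAY)[226:244,264:282])
E
```

```text
[[147 175 183 183 180 161 122  93  92  89 110 154 174 179 177 160 156 172]
 [132 168 182 184 181 170 129  95  90  92 118 161 177 181 175 157 148 162]
 [119 149 173 184 184 174 138  96  86  91 123 165 178 181 175 152 143 156]
 [114 142 175 183 183 175 145 103  86  97 134 168 179 179 175 149 138 155]
 [125 159 182 188 189 183 151 111  86 101 145 172 179 181 173 145 134 150]
 [130 166 191 197 198 193 171 123  89 109 153 176 179 181 174 137 116 128]
 [145 181 198 203 202 201 187 140  96 115 163 179 180 181 172 134 107 111]
 [150 188 201 203 203 198 187 144 104 124 164 179 181 179 172 134 106 104]
 [147 184 195 197 197 185 163 126 104 119 151 173 181 184 175 133 104 101]
 [149 184 193 194 191 169 141 116 109 114 143 174 183 187 182 139 106 101]
 [164 191 201 200 194 179 158 138 119 123 158 186 196 196 189 144 106 105]
 [192 200 203 204 202 196 191 181 151 145 176 196 201 202 190 143 106 103]
 [194 194 194 195 196 196 195 186 157 147 162 186 194 196 184 140 100  99]
 [158 158 156 160 164 166 165 160 140 132 139 157 165 167 161 121  99 100]
 [118 119 124 120 128 131 132 128 122 121 120 127 131 133 128 100  92  98]
 [100 100  98 100 107 108 108 108 110 108 110 108 107 109 105  89  94  98]
 [ 67  69  69  68  73  78  81  78  80  75  80  79  77  85  80  79  93 103]
 [ 47  49  49  47  47  50  52  52  55  51  48  49  51  55  61  77  95 101]]
```

View pics/pin_e.png

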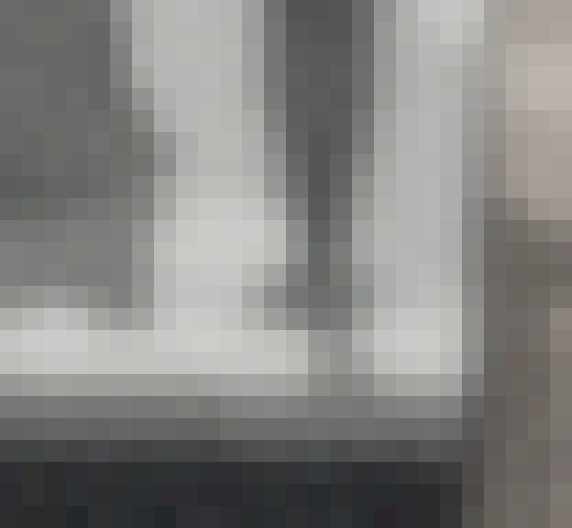

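```bash
python3 -m crank '[[0,0.002,-0.01,0,0,0],[0,0.002,-0.02,0,0,0],[0,0.002,-0.03,0,0,0],[0,0.002,-0.03,0,0,0]]';  python3 -m crank '[[0,0,-0.008,0,0,0],[0,0,-0.016,0,0,0],[0,0,-0.016,0,0,0]]'
```

```text
t: 15.35
tool_pos: [0.5443, 0.0374, 0.1581]
tool_rot: [[0.242, 0.97, -0.002], [0.97, -0.242, 0.001], [0.0, -0.002, -1.0]]
contact_force: [0.8, 1.9, -1.5]
width: 0.0195
t: 15.65
tool_pos: [0.5447, 0.0373, 0.1508]
tool_rot: [[0.242, 0.97, -0.0], [0.97, -0.242, 0.0], [0.0, -0.0, -1.0]]
contact_force: [1.2, 1.2, -2.1]
width: 0.0192
```

```bash
python3 -m crank '[[0,0,-0.006,0,0,0],[0,0,-0.012,0,0,0],[0,0,-0.012,0,0,0]]';  python3 -m crank '[[0,0,-0.006,0,0,0],[0,0,-0.012,0,0,0],[0,0,-0.012,0,0,0]]'
```

```text
t: 15.95
tool_pos: [0.5446, 0.0372, 0.1449]
tool_rot: [[0.242, 0.97, -0.0], [0.97, -0.242, -0.0], [-0.0, -0.0, -1.0]]
contact_force: [0.6, 1.4, -1.1]
width: 0.0202
t: 16.25
tool_pos: [0.5446, 0.0371, 0.1387]
tool_rot: [[0.242, 0.97, -0.001], [0.97, -0.242, 0.0], [-0.0, -0.001, -1.0]]
contact_force: [0.8, 1.4, -3.2]
width: 0.0193
```

```bash
python3 -m crank '[[0,0,-0.006,0,0,0],[0,0,-0.012,0,0,0],[0,0,-0.012,0,0,0]]';  python3 -m crank '[[0,0,-0.005,0,0,0],[0,0,-0.01,0,0,0],[0,0,-0.01,0,0,0]]';  python3 -m crank '[[0,0,-0.003,0,0,0],[0,0,-0.005,0,0,0],[0,0,-0.005,0,0,0]]'
```

```text
t: 16.55
tool_pos: [0.5446, 0.0372, 0.1328]
tool_rot: [[0.242, 0.97, -0.0], [0.97, -0.242, 0.0], [0.0, -0.0, -1.0]]
contact_force: [0.2, 2.0, -2.2]
width: 0.0197
t: 16.85
tool_pos: [0.5447, 0.0373, 0.128]
tool_rot: [[0.242, 0.97, -0.0], [0.97, -0.242, 0.0], [0.0, -0.0, -1.0]]
contact_force: [-0.3, 3.5, -0.9]
width: 0.0195
t: 17.15
tool_pos: [0.5448, 0.0373, 0.1272]
tool_rot: [[0.242, 0.97, 0.0], [0.97, -0.242, 0.0], [0.0, 0.0, -1.0]]
contact_force: [-2.0, 3.0, 5.6]
width: 0.0194
```

```bash
python3 -m crank '[[0,0,-0.002,0,0,0],[0,0,-0.002,0,0,0]]'; python3 -m crank '[[0,0,0.002,0,0,0],[0,0,0.002,0,0,0],[0,0,0.002,0,0,0],[0,0,0.002,0,0,0],[0,0,0.04,0,0,0],[0,0,0.1,0,0,0],[0,0,0.17,0,0,0],[0,0,0.24,0,0,0],[0,-0.08,0.24,0,0,0],[0,-0.18,0.24,0,0,0]]' 0.5;python3 -m crank '[[0,-0.1,0,0,0,0],[0,-0.2,0,0,0,0],[0,-0.25,0,0,0,0],[0,-0.25,0,0,0,0]]';  cat > look.py <<'E'
from fit import *
o=get_obs();print(o['t'],o['tool_pos'])
a=[]
for n in('side','top'):
    s=snapshot(n)
    X=cloud(s);m=(X[...,0]>.4)&(X[...,0]<.6)&(X[...,1]>-.46)&(X[...,1]<-.25)&(abs(X[...,2]-.046)<.006);c=np.median(X[m],0);print(m.sum())
    print("rack",square(s,c[:2],.1,.046,.008,R=.09,yaw0=-.02))
    print("plate",square(s,(.513,.0885),.12,.048,.006,R=.09,yaw0=-.245))
    for nm,cc,r in(('rack',c,.075),('block',(.513,.089),.085)):
        R=X[(np.hypot(X[...,0]-cc[0],X[...,1]-cc[1])<r)&(X[...,2]>.07)&(X[...,2]<.108)]
        while len(R)>15:
            q=R[R[:,2].argmax()];k=np.hypot(R[:,0]-q[0],R[:,1]-q[1])<.026
            if k.sum()>15:
                w=R[k];print(' ',nm,w.mean(0).round(4),w[:,2].max().round(4),len(w),w[w[:,2]>w[:,2].max()-.006].mean(0).round(4))
            R=R[~k]
    for c in(((242,226),(385,238)) if n=='top' else ((258,222),(285,355))):
        crop(s,c,45,8,'x.png');a.append(cv2.resize(cv2.imread('pics/x.png'),(290,290)))
import sys
cv2.imwrite('pics/%s.png'%sys.argv[1],np.vstack([np.hstack(a[:2]),np.hstack(a[2:])]))
E
python3 look.py l1
```

```text
t: 17.35
tool_pos: [0.5448, 0.0374, 0.1271]
tool_rot: [[0.242, 0.97, 0.001], [0.97, -0.242, 0.0], [0.0, 0.001, -1.0]]
contact_force: [-5.0, 3.4, 10.6]
width: 0.0193
t: 18.35
tool_pos: [0.5456, -0.0525, 0.2469]
tool_rot: [[0.238, 0.971, 0.004], [0.971, -0.238, -0.001], [0.0, 0.004, -1.0]]
contact_force: [0.7, -0.8, -0.2]
width: 0.0428
t: 18.75
tool_pos: [0.5443, -0.1817, 0.2442]
tool_rot: [[0.247, 0.969, -0.001], [0.969, -0.247, -0.001], [-0.001, -0.001, -1.0]]
contact_force: [-0.4, 0.7, 0.5]
width: 0.0423
18.75 [ 0.5442776  -0.18167668  0.24416086]
2936
rack (array([ 0.48786015, -0.34168163, -0.0076472 ]), np.float64(2726.504148964722), np.int64(3026), np.float64(0.04607396605138664))
plate (array([ 0.51042886,  0.08340985, -0.23923443]), np.float64(737.2800813981329), np.int64(799), np.float64(0.048259689260984895))
  rack [ 0.515  -0.3696  0.0823] 0.089 204 [ 0.5159 -0.3674  0.0863]
  rack [ 0.4594 -0.3135  0.0821] 0.088 166 [ 0.4597 -0.3113  0.0855]
  block [0.5434 0.0303 0.0793] 0.0888 52 [0.5418 0.0295 0.0863]
  block [0.5117 0.0816 0.08  ] 0.0851 152 [0.5124 0.0851 0.0825]
961
rack (array([ 0.4877673 , -0.3388993 , -0.00865175]), np.float64(921.9638898375459), np.int64(1018), np.float64(0.04688034498670279))
plate (array([ 0.51326073,  0.09007559, -0.24046978]), np.float64(1180.8874620733752), np.int64(1341), np.float64(0.048535745533581975))
  rack [ 0.4611 -0.3077  0.085 ] 0.0939 50 [ 0.4606 -0.3063  0.0897]
  rack [ 0.515  -0.3653  0.0841] 0.0919 45 [ 0.5154 -0.3659  0.0886]
  block [0.5438 0.0377 0.0955] 0.1049 57 [0.5453 0.0373 0.1017]
  block [0.5124 0.0893 0.0822] 0.0902 163 [0.5122 0.0896 0.0859]
```

View pics/l1.png

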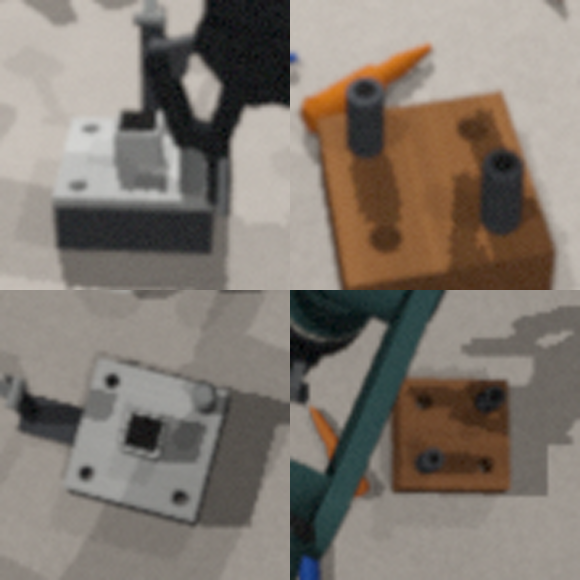

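Pin is home through plate and block; the rack shows bolts at its two remaining spots. Now bolt A at (0.516, -0.367).

```bash
python3 -m crank '[[-0.02,-0.1,0,0,0,0],[-0.04,-0.2,0,0,0,0],[-0.057,-0.3,0,0,0,0],[-0.057,-0.372,0,0,0,0],[-0.057,-0.372,-0.08,0,0,0],[-0.057,-0.372,-0.15,0,0,0],[-0.057,-0.372,-0.19,0,0,0],[-0.057,-0.372,-0.19,0,0,0],[-0.057,-0.372,-0.19,0,0,0]]' 0.5;python3 - <<'E'
from h import *
s=snapshot('side');crop(s,(300,340),60,5,'ba.png')
E
```

```text
t: 19.75
tool_pos: [0.517, -0.3627, 0.1502]
tool_rot: [[0.24, 0.971, 0.0], [0.971, -0.24, 0.0], [0.0, 0.0, -1.0]]
contact_force: [-0.4, 0.3, 0.5]
width: 0.0425
```

View pics/ba.png

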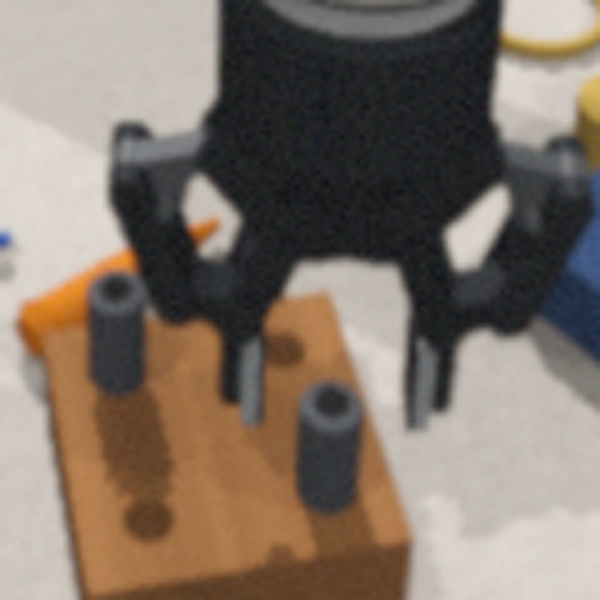

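Bolt A (crop (330,405)) is between the fingers; the tool is about 4 mm short in y. Correct, descend and grip.

```bash
python3 -m crank '[[0,-0.007,-0.03,0,0,0],[0,-0.007,-0.05,0,0,0],[0,-0.007,-0.05,0,0,0],[0,-0.007,-0.05,0,0,0]]' 0.5 40; python3 -m crank '[[0,0,0,0,0,0],[0,0,0,0,0,0],[0,0,0,0,0,0],[0,0,0,0,0,0],[0,0,0,0,0,0],[0,0,0,0,0,0]]' 0 50; python3 -m crank '[[0,0,0.02,0,0,0],[0,0,0.06,0,0,0],[0,0,0.12,0,0,0],[0,0,0.18,0,0,0],[0,0,0.24,0,0,0],[0,0,0.24,0,0,0],[0,0,0.24,0,0,0]]';python3 - <<'E'
from fit import *
s=snapshot('side');crop(s,(300,320),60,5,'bb.png')
T=get_obs()['tool_pos'];print(T)
X=cloud(s);m=(np.hypot(X[...,0]-T[0],X[...,1]-T[1])<.022)&(X[...,2]<T[2]-.03)&(X[...,2]>.11)
P=X[m];print(len(P))
for z0 in np.arange(.12,.22,.01):
    q=P[abs(P[:,2]-z0)<.005]
    if len(q):print(round(z0,3),q.mean(0).round(4),len(q))
E
```

```text
t: 20.2
tool_pos: [0.516, -0.3672, 0.1242]
tool_rot: [[0.242, 0.97, -0.001], [0.97, -0.242, 0.001], [0.001, -0.001, -1.0]]
contact_force: [0.1, -1.2, -0.4]
width: 0.0425
t: 20.8
tool_pos: [0.5165, -0.3676, 0.1256]
tool_rot: [[0.242, 0.97, 0.001], [0.97, -0.242, -0.001], [-0.001, 0.001, -1.0]]
contact_force: [-0.9, 0.1, 3.6]
width: 0.0188
t: 21.5
tool_pos: [0.5164, -0.3674, 0.2454]
tool_rot: [[0.242, 0.97, 0.001], [0.97, -0.242, -0.001], [-0.0, 0.001, -1.0]]
contact_force: [-0.4, -0.4, -2.0]
width: 0.0187
[ 0.5158964  -0.36697848  0.24363978]
870
0.14 [ 0.5154 -0.3707  0.1411] 24
0.15 [ 0.516  -0.3706  0.15  ] 47
0.16 [ 0.5155 -0.3704  0.1586] 33
0.17 [ 0.5154 -0.3738  0.1709] 60
0.18 [ 0.5148 -0.3746  0.1805] 151
0.19 [ 0.514  -0.3742  0.19  ] 172
0.2 [ 0.5145 -0.374   0.2004] 188
0.21 [ 0.5164 -0.3696  0.2075] 195
```

View pics/bb.png

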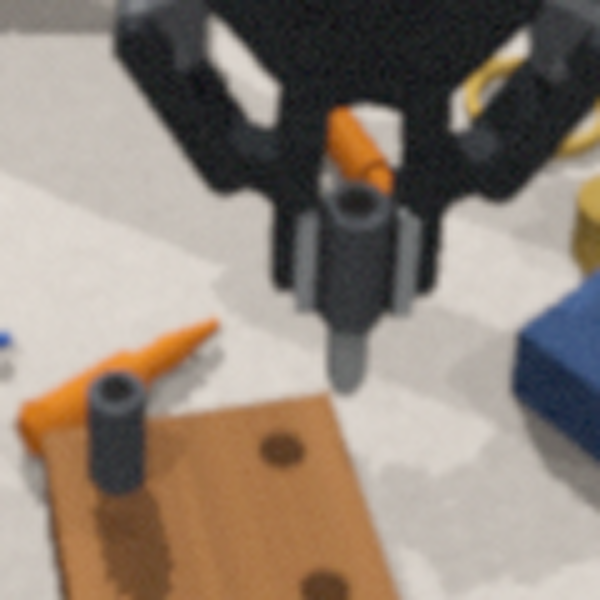

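```bash
python3 -m crank '[[-0.01,0.1,0,0,0,0],[-0.02,0.2,0,0,0,0],[-0.04,0.3,0,0,0,0],[-0.06,0.4,0,0,0,0],[-0.08,0.5,0,0,0,0],[-0.1,0.6,0,0,0,0],[-0.11,0.7,0,0,0,0],[-0.11,0.8,0,0,0,0],[-0.11,0.85,0,0,0,0],[-0.11,0.85,0,0,0,0]]'; python3 -m crank '[[0,0,-0.05,0,0,0],[0,0,-0.1,0,0,0],[0,0,-0.155,0,0,0],[0,0,-0.155,0,0,0],[0,0,-0.155,0,0,0]]'; python3 - <<'E'
from fit import *
s=snapshot('side');t=snapshot('top')
o=get_obs();T=o['tool_pos'];print(T,s['shot'])
X=cloud(s);m=(np.hypot(X[...,0]-T[0],X[...,1]-T[1])<.02)&(X[...,2]<T[2]-.05)&(X[...,2]>.053)
P=X[m]
for z0 in np.arange(.055,.13,.01):
    q=P[abs(P[:,2]-z0)<.005]
    if len(q):print(round(z0,3),q.mean(0).round(4),len(q))
a=[]
for p,c in((s,(245,230)),(t,(245,240))):
    crop(p,c,30,13,'x.png');a.append(cv2.resize(cv2.imread('pics/x.png'),(400,400)))
cv2.imwrite('pics/bc.png',np.hstack(a))
E
```

```text
t: 22.55
tool_pos: [0.4598, 0.061, 0.2425]
tool_rot: [[0.236, 0.972, -0.004], [0.972, -0.236, 0.002], [0.0, -0.005, -1.0]]
contact_force: [0.6, -0.8, -1.2]
width: 0.0187
t: 23.05
tool_pos: [0.4606, 0.057, 0.1662]
tool_rot: [[0.243, 0.97, -0.003], [0.97, -0.243, -0.0], [-0.001, -0.003, -1.0]]
contact_force: [-0.1, -0.4, -0.3]
width: 0.0187
[0.46201211 0.05717851 0.16855494] 39
0.055 [0.4625 0.057  0.0571] 2
0.065 [0.4601 0.0543 0.065 ] 17
0.075 [0.4607 0.0545 0.0749] 18
0.085 [0.4598 0.0526 0.0856] 16
0.095 [0.46   0.0504 0.0957] 36
0.105 [0.4599 0.0498 0.1049] 59
0.115 [0.4611 0.0493 0.1142] 50
```

View pics/bc.png

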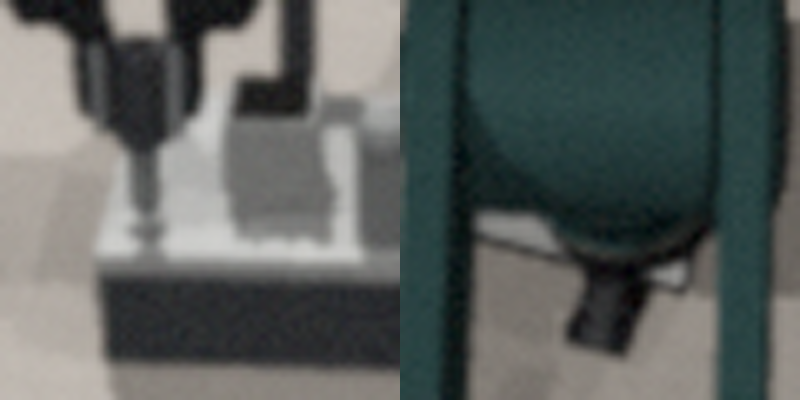

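Bolt's shank end at (147,215) sits above the plate hole at (150,238). Descend with force checks.

```bash
python3 -m crank '[[0,0.001,-0.012,0,0,0],[0,0.001,-0.024,0,0,0],[0,0.001,-0.036,0,0,0],[0,0.001,-0.036,0,0,0]]'; python3 -m crank '[[0,0,-0.006,0,0,0],[0,0,-0.012,0,0,0],[0,0,-0.012,0,0,0]]'
```

```text
t: 23.55
tool_pos: [0.4606, 0.0582, 0.1482]
tool_rot: [[0.242, 0.97, -0.002], [0.97, -0.242, -0.0], [-0.001, -0.002, -1.0]]
contact_force: [-0.5, 1.0, -1.9]
width: 0.0187
t: 23.85
tool_pos: [0.461, 0.0582, 0.1429]
tool_rot: [[0.242, 0.97, -0.001], [0.97, -0.242, -0.0], [-0.0, -0.001, -1.0]]
contact_force: [-0.2, -0.1, -1.1]
width: 0.0186
```

```bash
python3 -m crank '[[0,0,-0.008,0,0,0],[0,0,-0.016,0,0,0],[0,0,-0.022,0,0,0],[0,0,-0.022,0,0,0]]'; python3 -m crank '[[0,0,-0.005,0,0,0],[0,0,-0.01,0,0,0],[0,0,-0.01,0,0,0]]';python3 -m crank '[[0,0,-0.002,0,0,0],[0,0,-0.003,0,0,0],[0,0,-0.003,0,0,0]]'
```

```text
t: 24.25
tool_pos: [0.4609, 0.0581, 0.1317]
tool_rot: [[0.242, 0.97, -0.001], [0.97, -0.242, -0.0], [-0.0, -0.001, -1.0]]
contact_force: [-0.2, 0.3, -0.7]
width: 0.0187
t: 24.55
tool_pos: [0.4615, 0.0581, 0.1275]
tool_rot: [[0.242, 0.97, 0.001], [0.97, -0.242, -0.0], [0.0, 0.001, -1.0]]
contact_force: [-0.3, 0.2, 0.6]
width: 0.0186
t: 24.85
tool_pos: [0.4615, 0.0581, 0.1275]
tool_rot: [[0.242, 0.97, 0.001], [0.97, -0.242, -0.0], [0.0, 0.001, -1.0]]
contact_force: [-3.3, 0.5, 7.1]
width: 0.0188
```

```bash
python3 -m crank '[[0,0,0.001,0,0,0],[0,0,0.001,0,0,0],[0,0,0.001,0,0,0],[0,0,0.001,0,0,0],[0,0,0.04,0,0,0],[0,0,0.1,0,0,0],[0,0,0.17,0,0,0],[0,0,0.24,0,0,0],[0,-0.08,0.24,0,0,0],[0,-0.18,0.24,0,0,0]]' 0.5;python3 -m crank '[[0,-0.1,0,0,0,0],[0,-0.2,0,0,0,0],[0,-0.28,0,0,0,0],[0,-0.28,0,0,0,0]]';python3 look.py l2
```

```text
t: 25.85
tool_pos: [0.4621, -0.0315, 0.2478]
tool_rot: [[0.237, 0.971, 0.004], [0.971, -0.237, -0.0], [0.001, 0.004, -1.0]]
contact_force: [1.4, -1.0, -0.7]
width: 0.0428
t: 26.25
tool_pos: [0.4608, -0.1763, 0.2454]
tool_rot: [[0.248, 0.969, -0.001], [0.969, -0.248, -0.002], [-0.002, -0.0, -1.0]]
contact_force: [-0.6, 1.3, -0.0]
width: 0.043
26.25 [ 0.46083768 -0.17627942  0.24541703]
3194
rack (array([ 0.48792479, -0.34165444, -0.00936118]), np.float64(2945.5246290114283), np.int64(3283), np.float64(0.04602738228969949))
plate (array([ 0.5120355 ,  0.08317183, -0.24663106]), np.float64(433.0990287114476), np.int64(484), np.float64(0.048356870288602916))
  rack [ 0.4593 -0.3135  0.082 ] 0.0878 169 [ 0.4597 -0.3115  0.0854]
  block [0.5447 0.0332 0.081 ] 0.0995 20 [0.5436 0.0432 0.0985]
  block [0.467  0.0546 0.0831] 0.0896 32 [0.4664 0.0561 0.0873]
  block [0.5048 0.08   0.0791] 0.0851 85 [0.5052 0.0831 0.0825]
681
rack (array([ 0.48801042, -0.33983826, -0.00771311]), np.float64(639.3505551121414), np.int64(714), np.float64(0.04695980313990156))
plate (array([ 0.51332313,  0.09005226, -0.24003168]), np.float64(1194.0424802850423), np.int64(1325), np.float64(0.04853413036393972))
  rack [ 0.4605 -0.3083  0.0868] 0.0952 45 [ 0.4634 -0.3076  0.0914]
  block [0.5438 0.0375 0.0948] 0.1052 57 [0.545  0.0365 0.1014]
  block [0.4613 0.0594 0.0872] 0.098 46 [0.4616 0.0577 0.0944]
  block [0.5152 0.0902 0.0829] 0.0912 144 [0.5146 0.0903 0.0869]
  block [0.4968 0.0885 0.0811] 0.0858 24 [0.4966 0.0875 0.0826]
```

View pics/l2.png

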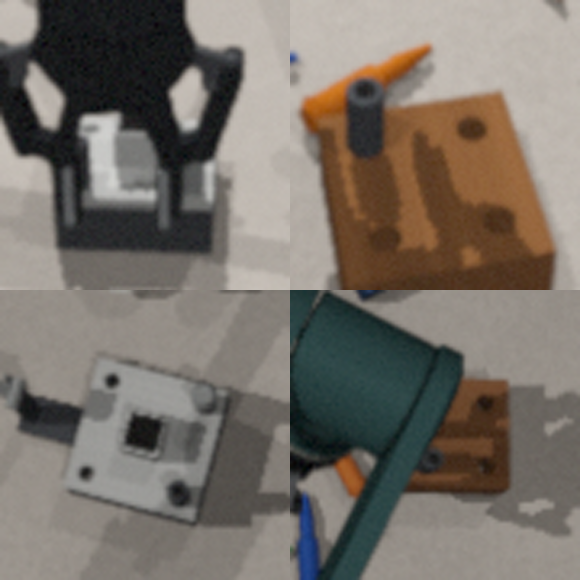

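```bash
python3 -m crank '[[-0.002,-0.1,0,0,0,0],[-0.002,-0.2,0,0,0,0],[-0.002,-0.274,0,0,0,0],[-0.002,-0.274,-0.08,0,0,0],[-0.002,-0.274,-0.15,0,0,0],[-0.002,-0.274,-0.18,0,0,0],[-0.002,-0.274,-0.18,0,0,0],[-0.002,-0.274,-0.18,0,0,0]]' 0.5;python3 - <<'E'
from h import *
s=snapshot('side');crop(s,(270,340),60,5,'bd.png')
E
```

```text
t: 27.15
tool_pos: [0.4612, -0.3082, 0.1571]
tool_rot: [[0.24, 0.971, 0.001], [0.971, -0.24, -0.001], [-0.001, 0.002, -1.0]]
contact_force: [-0.6, -0.7, 1.4]
width: 0.0431
```

View pics/bd.png

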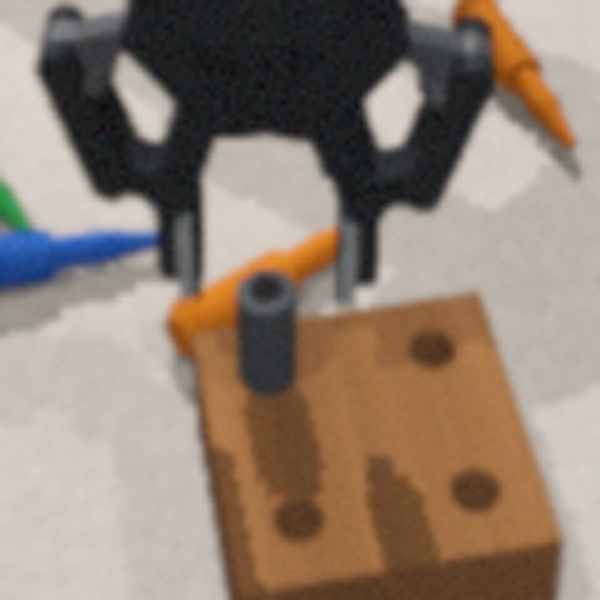

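Bolt B is between the fingers (crop (266,330)), with the orange pin low on the bench below.

```bash
python3 -m crank '[[0,-0.006,-0.03,0,0,0],[0,-0.006,-0.06,0,0,0],[0,-0.006,-0.064,0,0,0],[0,-0.006,-0.064,0,0,0],[0,-0.006,-0.064,0,0,0]]' 0.5 40; python3 -m crank '[[0,0,0,0,0,0],[0,0,0,0,0,0],[0,0,0,0,0,0],[0,0,0,0,0,0],[0,0,0,0,0,0],[0,0,0,0,0,0]]' 0 50; python3 -m crank '[[0,0,0.02,0,0,0],[0,0,0.06,0,0,0],[0,0,0.12,0,0,0],[0,0,0.18,0,0,0],[0,0,0.24,0,0,0],[0,0,0.24,0,0,0],[0,0,0.24,0,0,0]]';python3 - <<'E'
from fit import *
s=snapshot('side');crop(s,(270,310),60,5,'be.png')
T=get_obs()['tool_pos'];print(T)
X=cloud(s);m=(np.hypot(X[...,0]-T[0],X[...,1]-T[1])<.022)&(X[...,2]<T[2]-.03)&(X[...,2]>.11)
P=X[m];print(len(P))
for z0 in np.arange(.12,.22,.01):
    q=P[abs(P[:,2]-z0)<.005]
    if len(q):print(round(z0,3),q.mean(0).round(4),len(q))
E
```

```text
t: 27.7
tool_pos: [0.4603, -0.312, 0.1239]
tool_rot: [[0.242, 0.97, 0.0], [0.97, -0.242, -0.0], [-0.0, 0.0, -1.0]]
contact_force: [0.8, 0.7, 0.2]
width: 0.0428
t: 28.3
tool_pos: [0.4605, -0.3121, 0.1246]
tool_rot: [[0.242, 0.97, 0.001], [0.97, -0.242, -0.001], [-0.001, 0.001, -1.0]]
contact_force: [-0.9, -0.1, 3.3]
width: 0.0186
t: 29.0
tool_pos: [0.4603, -0.3118, 0.2441]
tool_rot: [[0.242, 0.97, 0.001], [0.97, -0.242, -0.0], [-0.0, 0.001, -1.0]]
contact_force: [-0.3, -0.2, -1.5]
width: 0.0188
[ 0.45986097 -0.31144476  0.24258877]
770
0.14 [ 0.4601 -0.3136  0.1416] 26
0.15 [ 0.4602 -0.3139  0.1502] 37
0.16 [ 0.4603 -0.3139  0.1585] 28
0.17 [ 0.459  -0.3169  0.1707] 56
0.18 [ 0.4589 -0.3183  0.1804] 143
0.19 [ 0.4583 -0.3181  0.1901] 160
0.2 [ 0.4583 -0.3178  0.2002] 164
0.21 [ 0.4596 -0.3134  0.2072] 156
```

View pics/be.png

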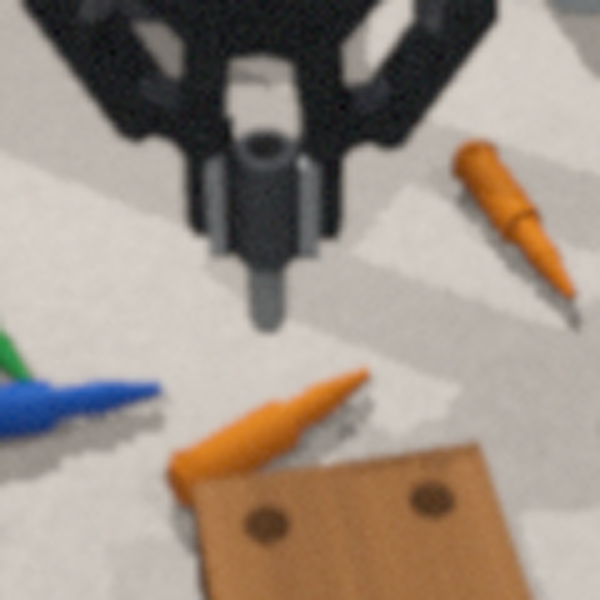

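```bash
python3 -m crank '[[0.01,0.1,0,0,0,0],[0.02,0.2,0,0,0,0],[0.03,0.3,0,0,0,0],[0.04,0.4,0,0,0,0],[0.043,0.5,0,0,0,0],[0.043,0.6,0,0,0,0],[0.043,0.7,0,0,0,0],[0.043,0.8,0,0,0,0],[0.043,0.88,0,0,0,0],[0.043,0.905,0,0,0,0]]'; python3 -m crank '[[0,0,-0.05,0,0,0],[0,0,-0.1,0,0,0],[0,0,-0.155,0,0,0],[0,0,-0.155,0,0,0],[0,0,-0.155,0,0,0]]'; python3 - <<'E'
from fit import *
s=snapshot('side');t=snapshot('top')
o=get_obs();T=o['tool_pos'];print(T,s['shot'])
X=cloud(s);m=(np.hypot(X[...,0]-T[0],X[...,1]-T[1])<.02)&(X[...,2]<T[2]-.05)&(X[...,2]>.053)
P=X[m]
for z0 in np.arange(.055,.13,.01):
    q=P[abs(P[:,2]-z0)<.005]
    if len(q):print(round(z0,3),q.mean(0).round(4),len(q))
a=[]
for p,c in((s,(250,220)),(t,(235,235))):
    crop(p,c,35,13,'x.png');a.append(cv2.resize(cv2.imread('pics/x.png'),(400,400)))
cv2.imwrite('pics/bf.png',np.hstack(a))
E
```

```text
t: 30.05
tool_pos: [0.4802, 0.1441, 0.2413]
tool_rot: [[0.237, 0.971, -0.005], [0.971, -0.237, 0.001], [-0.0, -0.005, -1.0]]
contact_force: [-0.0, -1.3, -1.2]
width: 0.0189
t: 30.55
tool_pos: [0.4811, 0.14, 0.1651]
tool_rot: [[0.243, 0.97, -0.003], [0.97, -0.243, -0.001], [-0.002, -0.003, -1.0]]
contact_force: [0.2, -0.0, -1.2]
width: 0.0187
[0.4825215  0.14038143 0.16760469] 45
0.055 [0.4829 0.138  0.0591] 3
0.065 [0.4811 0.1377 0.066 ] 14
0.075 [0.4811 0.1383 0.0753] 17
0.085 [0.4813 0.1375 0.0853] 15
0.095 [0.4819 0.1341 0.0956] 33
0.105 [0.4817 0.1334 0.1052] 54
0.115 [0.4806 0.134  0.1139] 37
```

View pics/bf.png

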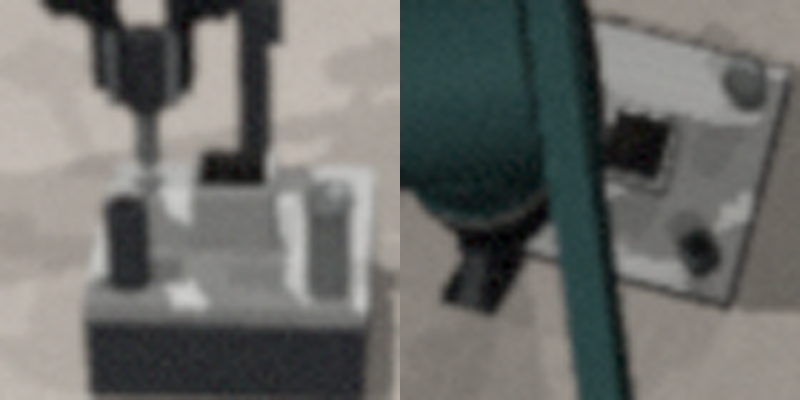

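Bolt B's tip (148,165) hangs over the far-left hole (148,180), and both earlier parts stand home. Descend.

```bash
python3 -m crank '[[0,0.002,-0.012,0,0,0],[0,0.002,-0.024,0,0,0],[0,0.002,-0.036,0,0,0],[0,0.002,-0.036,0,0,0]]'; python3 -m crank '[[0,0,-0.006,0,0,0],[0,0,-0.012,0,0,0],[0,0,-0.012,0,0,0]]'
```

```text
t: 31.05
tool_pos: [0.4811, 0.1415, 0.1473]
tool_rot: [[0.242, 0.97, -0.002], [0.97, -0.242, -0.0], [-0.001, -0.002, -1.0]]
contact_force: [-0.5, -0.1, -1.0]
width: 0.0188
t: 31.35
tool_pos: [0.4816, 0.1412, 0.1418]
tool_rot: [[0.242, 0.97, -0.0], [0.97, -0.242, -0.001], [-0.001, -0.0, -1.0]]
contact_force: [1.1, -1.6, -2.1]
width: 0.0188
```

```bash
python3 -m crank '[[0,0,-0.008,0,0,0],[0,0,-0.016,0,0,0],[0,0,-0.02,0,0,0],[0,0,-0.02,0,0,0]]'; python3 -m crank '[[0,0,-0.005,0,0,0],[0,0,-0.01,0,0,0],[0,0,-0.01,0,0,0]]';python3 -m crank '[[0,0,-0.002,0,0,0],[0,0,-0.003,0,0,0],[0,0,-0.003,0,0,0]]'
```

```text
t: 31.75
tool_pos: [0.4816, 0.1412, 0.1318]
tool_rot: [[0.242, 0.97, -0.001], [0.97, -0.242, -0.001], [-0.001, -0.0, -1.0]]
contact_force: [-0.2, -4.6, -1.3]
width: 0.0186
t: 32.05
tool_pos: [0.4818, 0.1412, 0.1272]
tool_rot: [[0.242, 0.97, -0.0], [0.97, -0.242, -0.001], [-0.001, 0.0, -1.0]]
contact_force: [-0.5, -6.2, 0.6]
width: 0.0183
t: 32.35
tool_pos: [0.4819, 0.1412, 0.1267]
tool_rot: [[0.242, 0.97, 0.0], [0.97, -0.242, -0.001], [-0.001, 0.001, -1.0]]
contact_force: [-2.2, -6.1, 4.9]
width: 0.0187
```

```bash
python3 -m crank '[[0,0,0.001,0,0,0],[0,0,0.001,0,0,0],[0,0,0.001,0,0,0],[0,0,0.001,0,0,0],[0,0,0.04,0,0,0],[0,0,0.1,0,0,0],[0,0,0.17,0,0,0],[0,0,0.3,0,0,0],[0,-0.08,0.4,0,0,0],[0,-0.18,0.4,0,0,0]]' 0.5;python3 -m crank '[[0,-0.1,0,0,0,0],[0,-0.2,0,0,0,0],[0,-0.3,0,0,0,0],[0,-0.4,0,0,0,0],[0,-0.4,0,0,0,0]]';python3 look.py l3
```

```text
t: 33.35
tool_pos: [0.483, 0.0697, 0.3258]
tool_rot: [[0.237, 0.972, 0.01], [0.972, -0.237, 0.002], [0.004, 0.009, -1.0]]
contact_force: [1.6, -0.3, -0.7]
width: 0.0427
t: 33.85
tool_pos: [0.4813, -0.137, 0.3194]
tool_rot: [[0.25, 0.968, -0.001], [0.968, -0.25, -0.002], [-0.002, -0.0, -1.0]]
contact_force: [0.2, 1.3, -0.8]
width: 0.0428
33.85 [ 0.48133236 -0.13700954  0.3193983 ]
3302
rack (array([ 0.48789842, -0.34117015, -0.01164037]), np.float64(2987.6417535420424), np.int64(3375), np.float64(0.046030376324865285))
plate (array([ 0.51183052,  0.08369272, -0.24736748]), np.float64(695.6423996617044), np.int64(780), np.float64(0.04825995207385758))
  block [0.5441 0.0325 0.0876] 0.1003 113 [0.545  0.035  0.0973]
  block [0.4824 0.1383 0.0817] 0.0899 69 [0.4827 0.1398 0.0876]
  block [0.4621 0.0541 0.082 ] 0.0899 76 [0.4627 0.056  0.0878]
  block [0.5072 0.0886 0.0818] 0.0852 80 [0.5087 0.0904 0.0829]
  block [0.5212 0.0766 0.0789] 0.085 60 [0.5219 0.081  0.0818]
  block [0.5047 0.074  0.0756] 0.0823 22 [0.504  0.0746 0.0787]
1028
rack (array([ 0.48779116, -0.33902873, -0.00891324]), np.float64(954.9646570228069), np.int64(1091), np.float64(0.046801616008579794))
plate (array([ 0.51328633,  0.09014837, -0.23923623]), np.float64(1185.4315614777765), np.int64(1302), np.float64(0.048700328426566464))
  block [0.5436 0.0376 0.0951] 0.1035 56 [0.5434 0.0387 0.1001]
  block [0.4817 0.1415 0.0875] 0.0957 41 [0.4812 0.1413 0.0918]
  block [0.4616 0.0594 0.0882] 0.0956 46 [0.4616 0.0574 0.0921]
  block [0.5105 0.0882 0.0824] 0.0921 154 [0.5104 0.0904 0.0878]
  block [0.522  0.1026 0.0821] 0.0886 22 [0.5271 0.1002 0.0854]
```

View pics/l3.png

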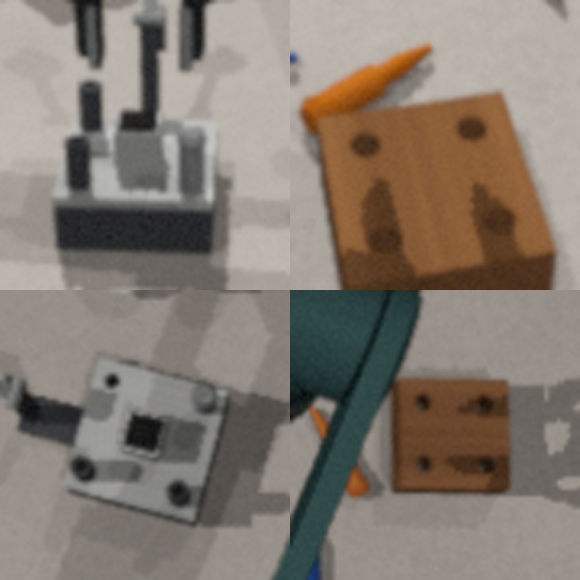

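Both bolts and the pin stand home and upright (tops at about 0.09, 0.09 and 0.10). The rack is empty and unmoved. Now pull the pin.

```bash
python3 -m crank '[[0.05,0.08,0,0,0,0],[0.09,0.16,0,0,0,0],[0.127,0.25,0,0,0,0],[0.127,0.33,0,0,0,0],[0.127,0.349,-0.05,0,0,0],[0.127,0.349,-0.13,0,0,0],[0.127,0.349,-0.21,0,0,0],[0.127,0.349,-0.28,0,0,0],[0.127,0.349,-0.3,0,0,0],[0.127,0.349,-0.3,0,0,0]]' 0.5; python3 -m crank '[[0,0,0,0,0,0],[0,0,0,0,0,0]]'
```

```text
t: 34.95
tool_pos: [0.5441, 0.0443, 0.1684]
tool_rot: [[0.24, 0.971, -0.004], [0.971, -0.24, 0.001], [-0.0, -0.004, -1.0]]
contact_force: [-0.7, 0.2, -0.5]
width: 0.0426
t: 35.15
tool_pos: [0.5467, 0.0431, 0.173]
tool_rot: [[0.242, 0.97, 0.005], [0.97, -0.242, -0.0], [0.001, 0.005, -1.0]]
contact_force: [0.1, -0.1, -0.3]
width: 0.0426
```

```bash
python3 -m crank '[[-0.002,-0.012,0,0,0,0],[-0.002,-0.012,-0.03,0,0,0],[-0.002,-0.012,-0.06,0,0,0],[-0.002,-0.012,-0.086,0,0,0],[-0.002,-0.012,-0.086,0,0,0],[-0.002,-0.012,-0.086,0,0,0]]' 0.5 40; python3 -m crank '[[0,0,0,0,0,0],[0,0,0,0,0,0],[0,0,0,0,0,0],[0,0,0,0,0,0],[0,0,0,0,0,0],[0,0,0,0,0,0]]' 0 50; python3 -m crank '[[0,0,0.02,0,0,0],[0,0,0.05,0,0,0],[0,0,0.08,0,0,0],[0,0,0.12,0,0,0],[0,0,0.18,0,0,0],[0,0,0.24,0,0,0],[0,0,0.24,0,0,0],[0,0,0.24,0,0,0]]';  python3 look.py l4;python3 - <<'E'
from fit import *
s=snapshot('side');crop(s,(270,210),50,6,'pf.png')
T=get_obs()['tool_pos'];print(T)
X=cloud(s);m=(np.hypot(X[...,0]-T[0],X[...,1]-T[1])<.022)&(X[...,2]<T[2]-.03)&(X[...,2]>.11)
P=X[m];print(len(P))
for z0 in np.arange(.12,.22,.01):
    q=P[abs(P[:,2]-z0)<.005]
    if len(q):print(round(z0,3),q.mean(0).round(4),len(q))
a=cv2.imread('pics/l4.png');b=cv2.resize(cv2.imread('pics/pf.png'),(200,200));c=np.zeros((580,800,3),np.uint8);c[:,:580]=a[:580];c[:200,590:790]=b;cv2.imwrite('pics/l4b.png',c)
E
```

```text
t: 35.75
tool_pos: [0.5438, 0.0368, 0.1259]
tool_rot: [[0.242, 0.97, -0.002], [0.97, -0.242, 0.0], [-0.0, -0.002, -1.0]]
contact_force: [-0.3, -0.3, 1.0]
width: 0.0426
t: 36.35
tool_pos: [0.5442, 0.0369, 0.1273]
tool_rot: [[0.242, 0.97, 0.0], [0.97, -0.242, 0.0], [0.0, 0.0, -1.0]]
contact_force: [-1.5, 0.1, 3.1]
width: 0.0197
t: 37.15
tool_pos: [0.5447, 0.0366, 0.2488]
tool_rot: [[0.242, 0.97, 0.003], [0.97, -0.242, -0.0], [0.0, 0.003, -1.0]]
contact_force: [-0.1, -0.2, -2.5]
width: 0.0195
37.15 [0.54469097 0.03664243 0.24877547]
3304
rack (array([ 0.48790066, -0.34125957, -0.01242668]), np.float64(2990.6769242836745), np.int64(3380), np.float64(0.04601743284853732))
plate (array([ 0.5116731 ,  0.08358234, -0.24118341]), np.float64(846.4861565121561), np.int64(939), np.float64(0.04830037411533605))
  block [0.4825 0.1382 0.0819] 0.0903 68 [0.4827 0.14   0.088 ]
  block [0.4622 0.0543 0.0817] 0.0899 74 [0.4631 0.0565 0.0876]
  block [0.5121 0.0792 0.0796] 0.086 132 [0.5134 0.083  0.0828]
  block [0.5087 0.0999 0.0828] 0.0844 22 [0.5093 0.1004 0.083 ]
1034
rack (array([ 0.48783342, -0.3388929 , -0.0115253 ]), np.float64(962.762327523199), np.int64(1096), np.float64(0.04686742513830289))
plate (array([ 0.51322211,  0.08973209, -0.24004721]), np.float64(748.0244518674356), np.int64(809), np.float64(0.048693570991288126))
  block [0.4614 0.0596 0.088 ] 0.0972 46 [0.4623 0.0582 0.0935]
  block [0.507  0.0881 0.0826] 0.0912 107 [0.5087 0.0896 0.0868]
  block [0.5209 0.0984 0.0822] 0.0908 51 [0.5178 0.0965 0.0875]
[0.54350672 0.03671227 0.24526826]
390
0.12 [0.5453 0.0375 0.1241] 1
0.13 [0.5446 0.0357 0.1309] 8
0.14 [0.5436 0.034  0.1402] 14
0.15 [0.5439 0.0332 0.1495] 19
0.16 [0.5428 0.0331 0.1595] 26
0.17 [0.5415 0.0307 0.1711] 28
0.18 [0.5424 0.0298 0.1804] 63
0.19 [0.5415 0.0297 0.1899] 72
0.2 [0.5419 0.0297 0.1997] 77
0.21 [0.5411 0.0301 0.2101] 82
```

View pics/l4b.png

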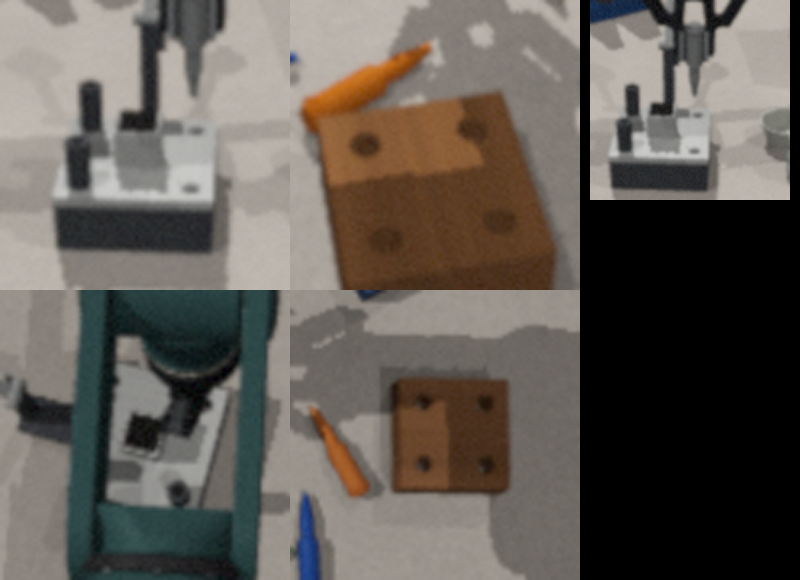

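Pin is out and held upright; plate and bolts unchanged. Take it back to the rack hole it came from.

```bash
python3 -m crank '[[-0.01,-0.1,0,0,0,0],[-0.02,-0.2,0,0,0,0],[-0.03,-0.3,0,0,0,0],[-0.04,-0.4,0,0,0,0],[-0.05,-0.5,0,0,0,0],[-0.055,-0.6,0,0,0,0],[-0.055,-0.695,0,0,0,0],[-0.055,-0.695,-0.06,0,0,0],[-0.055,-0.695,-0.13,0,0,0],[-0.055,-0.695,-0.13,0,0,0]]'; python3 -m crank '[[0,0,0,0,0,0],[0,0,0,0,0,0]]'; python3 - <<'E'
from fit import *
s=snapshot('side');crop(s,(290,340),50,10,'pg.png')
T=get_obs()['tool_pos'];print(T)
print("rack",square(s,(.488,-.341),.1,.046,.008,R=.09,yaw0=-.02))
E
```

```text
t: 38.3
tool_pos: [0.5133, -0.309, 0.1736]
tool_rot: [[0.243, 0.97, -0.013], [0.97, -0.243, 0.01], [0.006, -0.015, -1.0]]
contact_force: [-0.9, 0.8, -2.4]
width: 0.0196
t: 38.5
tool_pos: [0.5176, -0.3108, 0.1838]
tool_rot: [[0.241, 0.97, 0.002], [0.97, -0.241, -0.002], [-0.001, 0.003, -1.0]]
contact_force: [0.0, 0.2, -0.5]
width: 0.0198
[ 0.517788   -0.31096884  0.18445133]
rack (array([ 0.48789511, -0.34144427, -0.01641795]), np.float64(2996.5887177787104), np.int64(3374), np.float64(0.045987666469859856))
```

View pics/pg.png

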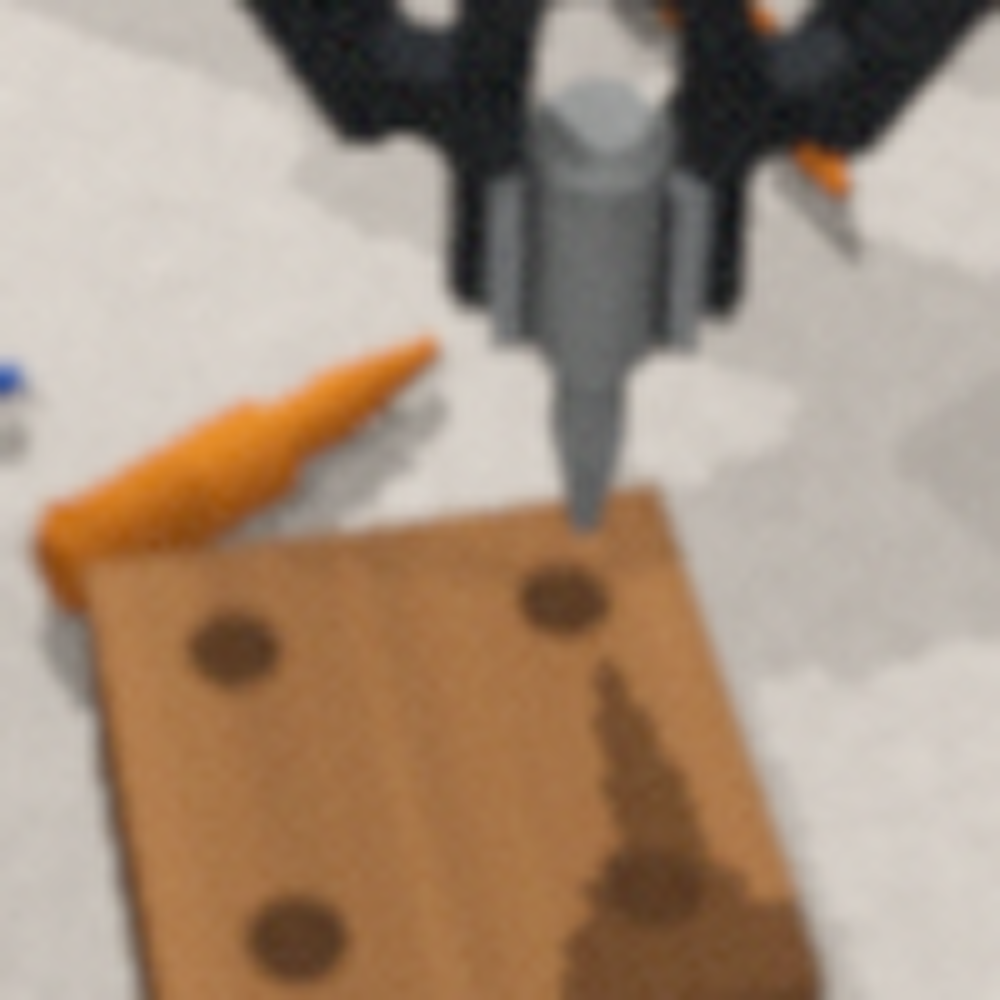

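```bash
python3 -m crank '[[-0.004,0,-0.016,0,0,0],[-0.004,0,-0.016,0,0,0],[-0.004,0,-0.016,0,0,0],[-0.004,0,-0.016,0,0,0]]'; python3 - <<'E'
from fit import *
s=snapshot('side');crop(s,(295,340),25,20,'ph.png')
T=get_obs()['tool_pos'];print(T)
h=np.array([.5163,-.3124,.046])
print('hole obs',atz(s,(296,349.5),.046),'pred',proj(s,h),'tip above hole px',proj(s,[h[0],h[1],T[2]-.1213]),'tip at tool',proj(s,[T[0],T[1],T[2]-.1213]))
for d in place_of('rack_hole0',s)[:5]:print(round(d['p'],2),np.round(d['centre'],1),atz(s,d['centre'],.046).round(4))
E
```

```text
t: 38.95
tool_pos: [0.5148, -0.3107, 0.1744]
tool_rot: [[0.242, 0.97, 0.0], [0.97, -0.242, -0.0], [-0.0, 0.001, -1.0]]
contact_force: [0.4, 0.5, -1.4]
width: 0.02
[ 0.51485418 -0.31076414  0.17434628]
hole obs [ 0.51648045 -0.30975031  0.046     ] pred [296.29009474 350.75738112] tip above hole px [296.43239137 347.851206  ] tip at tool [295.34244949 347.22165507]
0.96 [270.2 380.5] [ 0.4625 -0.3603  0.046 ]
0.96 [298.1 347.5] [ 0.521  -0.3063  0.046 ]
0.76 [306.  377.5] [ 0.5181 -0.3659  0.046 ]
0.58 [263.6 355.6] [ 0.4611 -0.3116  0.046 ]
```

View pics/ph.png

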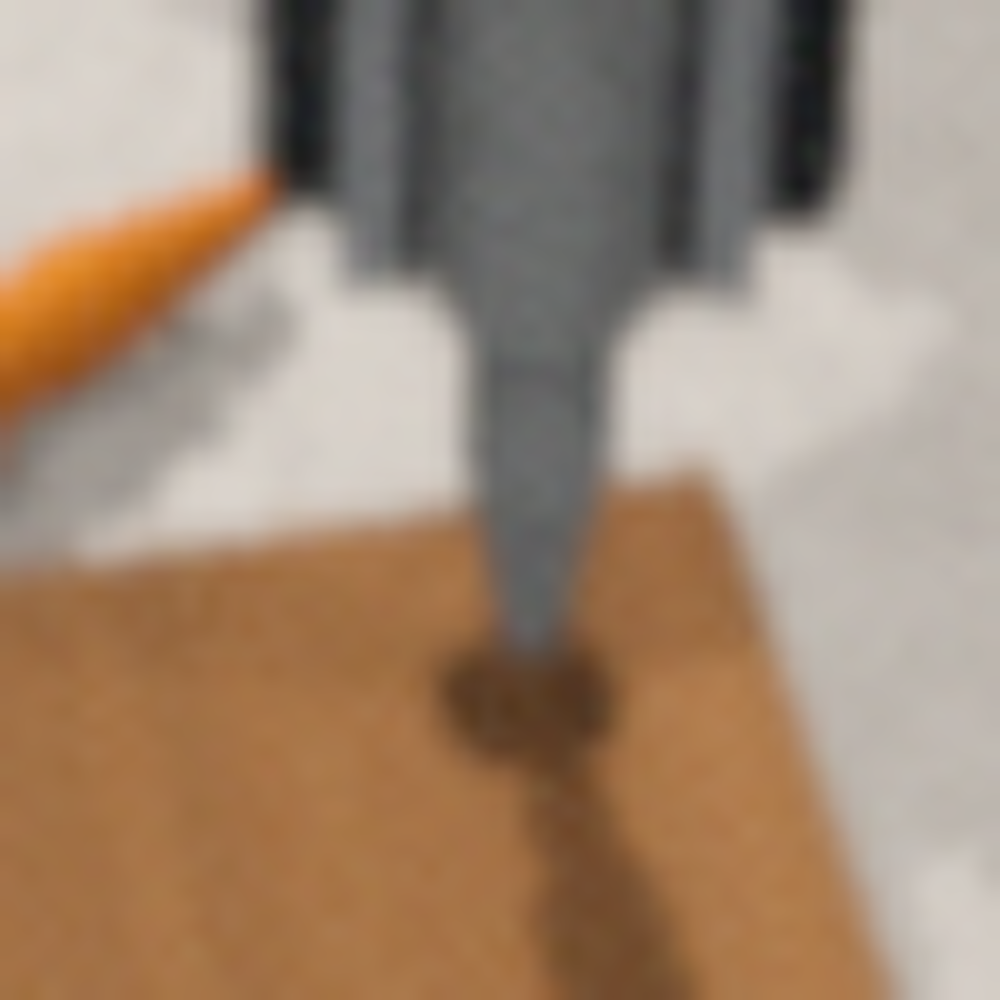

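Tip (535,655) is over the hole (525,695) to within about 2 mm. Insert.

```bash
python3 -m crank '[[0,0.002,-0.012,0,0,0],[0,0.002,-0.024,0,0,0],[0,0.002,-0.036,0,0,0],[0,0.002,-0.036,0,0,0]]'; python3 -m crank '[[0,0,-0.01,0,0,0],[0,0,-0.02,0,0,0],[0,0,-0.02,0,0,0]]'; python3 -m crank '[[0,0,-0.01,0,0,0],[0,0,-0.02,0,0,0],[0,0,-0.02,0,0,0]]'
```

```text
t: 39.45
tool_pos: [0.5141, -0.3092, 0.1541]
tool_rot: [[0.242, 0.97, -0.003], [0.97, -0.242, 0.002], [0.001, -0.003, -1.0]]
contact_force: [0.1, -0.1, -1.9]
width: 0.02
t: 39.75
tool_pos: [0.5146, -0.31, 0.1453]
tool_rot: [[0.242, 0.97, -0.0], [0.97, -0.242, -0.0], [-0.001, -0.0, -1.0]]
contact_force: [0.5, -0.2, -2.6]
width: 0.0198
t: 40.05
tool_pos: [0.5146, -0.31, 0.1353]
tool_rot: [[0.242, 0.97, -0.0], [0.97, -0.242, -0.001], [-0.001, -0.0, -1.0]]
contact_force: [0.8, -2.7, -1.7]
width: 0.0195
```

```bash
python3 -m crank '[[0,0,-0.007,0,0,0],[0,0,-0.015,0,0,0],[0,0,-0.015,0,0,0]]'; python3 -m crank '[[0,0,-0.003,0,0,0],[0,0,-0.006,0,0,0],[0,0,-0.006,0,0,0]]'; python3 -m crank '[[0,0,-0.002,0,0,0],[0,0,-0.003,0,0,0],[0,0,-0.003,0,0,0]]'
```

```text
t: 40.35
tool_pos: [0.5147, -0.3099, 0.128]
tool_rot: [[0.242, 0.97, -0.0], [0.97, -0.242, -0.0], [-0.0, 0.0, -1.0]]
contact_force: [0.6, -2.4, -2.7]
width: 0.0198
t: 40.65
tool_pos: [0.5148, -0.3098, 0.1255]
tool_rot: [[0.242, 0.97, 0.0], [0.97, -0.242, -0.0], [-0.0, 0.0, -1.0]]
contact_force: [-0.2, -2.5, -1.1]
width: 0.0196
t: 40.95
tool_pos: [0.515, -0.3098, 0.1252]
tool_rot: [[0.242, 0.97, 0.001], [0.97, -0.242, -0.0], [-0.0, 0.001, -1.0]]
contact_force: [-0.9, -1.1, 5.3]
width: 0.0195
```

The pin seats in the rack (contact at the home height). Release, rise and check.

```bash
python3 -m crank '[[0,0,0.001,0,0,0],[0,0,0.001,0,0,0],[0,0,0.001,0,0,0],[0,0,0.001,0,0,0],[0,0,0.04,0,0,0],[0,0,0.1,0,0,0],[0,0,0.18,0,0,0],[0,0,0.28,0,0,0],[0,0,0.38,0,0,0],[0,0.05,0.46,0,0,0]]' 0.5;python3 -m crank '[[0,0.1,0,0,0,0],[0,0.2,0,0,0,0],[0,0.3,0,0,0,0],[0,0.3,0,0,0,0],[0,0.3,0,0,0,0]]' 0;python3 look.py l5; python3 - <<'E'
from fit import *
s=snapshot('top')
X=cloud(s);m=(X[...,0]>.48)&(X[...,0]<.64)&(X[...,1]>.17)&(X[...,1]<.36)&(X[...,2]>.105)&(X[...,2]<.24)
P=X[m];print(len(P))
u=np.array([.2406,.971]);c=np.array([.5128,.0893])
r=(P[:,:2]-c)@u;x=(P[:,:2]-c)@np.array([.971,-.2406])
for a in np.arange(.1,.27,.015):
    k=abs(r-a)<.0075
    if k.sum():print(round(a,3),'x',x[k].mean().round(4),x[k].min().round(3),x[k].max().round(3),'z',P[k,2].mean().round(4),k.sum())
E
```

```text
t: 41.95
tool_pos: [0.5146, -0.2865, 0.3567]
tool_rot: [[0.245, 0.969, 0.002], [0.969, -0.245, -0.002], [-0.002, 0.002, -1.0]]
contact_force: [1.0, -0.3, 0.3]
width: 0.0429
t: 42.45
tool_pos: [0.5148, -0.1337, 0.3542]
tool_rot: [[0.24, 0.971, 0.0], [0.971, -0.24, -0.001], [-0.001, 0.001, -1.0]]
contact_force: [-0.1, -0.0, 1.0]
width: -0.0001
42.45 [ 0.5147778  -0.13373134  0.35418047]
3193
rack (array([ 0.48793761, -0.34176622, -0.01767289]), np.float64(2932.6316696031), np.int64(3276), np.float64(0.046055970282339875))
plate (array([ 0.51185817,  0.08355405, -0.24884638]), np.float64(847.9587297623791), np.int64(940), np.float64(0.048368729719809544))
  rack [ 0.5146 -0.3141  0.0878] 0.0973 220 [ 0.5152 -0.3118  0.0945]
  block [0.4621 0.0543 0.082 ] 0.0907 75 [0.4623 0.0568 0.0878]
  block [0.4825 0.1381 0.0819] 0.0901 68 [0.4831 0.1399 0.0876]
  block [0.512  0.0828 0.0799] 0.0848 155 [0.5131 0.0863 0.0824]
1008
rack (array([ 0.48782758, -0.3389524 , -0.01164586]), np.float64(936.6973347011622), np.int64(1056), np.float64(0.046629897054580316))
plate (array([ 0.5131739,  0.0899875
[... 154 characters left out ...]
89  0.0995]
  block [0.4614 0.0594 0.0871] 0.0958 47 [0.4626 0.0593 0.0918]
  block [0.4819 0.1414 0.0866] 0.0951 42 [0.4818 0.1411 0.0909]
  block [0.5156 0.089  0.0825] 0.0905 139 [0.516  0.0895 0.0865]
  block [0.4988 0.0948 0.0802] 0.0889 33 [0.5018 0.0985 0.0848]
540
0.1 x 0.0006 -0.011 0.013 z 0.1166 19
0.115 x 0.002 -0.011 0.014 z 0.1216 47
0.13 x 0.0015 -0.005 0.014 z 0.1299 30
0.145 x 0.0012 -0.004 0.007 z 0.1375 29
0.16 x 0.0009 -0.005 0.007 z 0.1465 29
0.175 x 0.001 -0.004 0.007 z 0.1552 28
0.19 x 0.001 -0.023 0.023 z 0.1646 74
0.205 x 0.0016 -0.026 0.03 z 0.1721 131
0.22 x 0.0014 -0.024 0.027 z 0.1805 110
0.235 x 0.0016 -0.017 0.02 z 0.1877 42
0.25 x 0.0055 0.006 0.006 z 0.1872 1
```

View pics/l5.png

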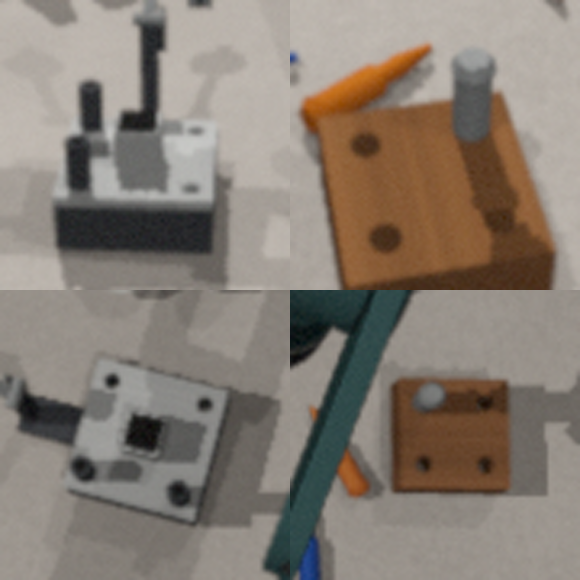

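The pin is home in the rack and plate and bolts are unchanged. The loupe's arm rises outward, with its tab end at r ≈ 0.243 m from block centre, z ≈ 0.19. I'll go beyond it, fingers shut, tips above 0.28.

```bash
python3 -m crank '[[0.01,0.1,0,0,0,0],[0.03,0.2,0,0,0,0],[0.04,0.3,0,0,0,0],[0.06,0.4,0,0,0,0],[0.08,0.5,0,0,0,0],[0.1,0.6,0,0,0,0],[0.12,0.7,0,0,0,0],[0.135,0.8,0,0,0,0],[0.135,0.9,0,0,0,0],[0.135,0.999,0,0,0,0]]' 0; python3 -m crank '[[0,0,0,0,0,0],[0,0,0,0,0,0],[0,0,0,0,0,0]]'; python3 - <<'E'
from fit import *
o=get_obs();T=o['tool_pos'];print(T,o['q'].round(2))
d=T[:2]-np.array([.5128,.0893]);print('r',d@[.2406,.971],'x',d@[.971,-.2406])
a=[]
for n,c in(('side',(275,150)),('top',(170,200))):
    s=snapshot(n);crop(s,c,60,5,'x.png');a.append(cv2.resize(cv2.imread('pics/x.png'),(400,400)))
cv2.imwrite('pics/lo1.png',np.hstack(a))
E
```

```text
t: 43.6
tool_pos: [0.5838, 0.3597, 0.3529]
tool_rot: [[0.245, 0.969, -0.001], [0.969, -0.245, -0.001], [-0.001, -0.001, -1.0]]
contact_force: [1.5, -0.8, 0.2]
width: -0.0
t: 43.9
tool_pos: [0.5833, 0.3576, 0.3537]
tool_rot: [[0.245, 0.97, -0.0], [0.97, -0.245, -0.001], [-0.001, 0.0, -1.0]]
contact_force: [-0.4, -0.6, 0.2]
width: 0.0001
[0.58331027 0.35755566 0.3536965 ] [ 0.47  0.4   0.9  -0.    1.85  0.71]
r 0.2774410220819514 x 0.003923163880563615
```

View pics/lo1.png

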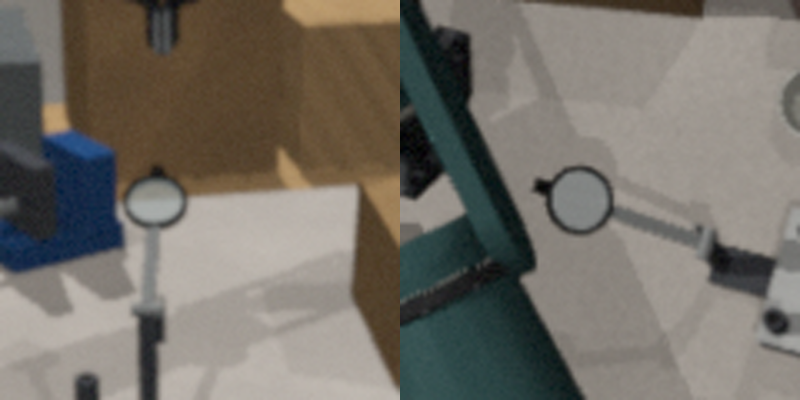

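```bash
python3 -m crank '[[-0.006,0,-0.07,0,0,0],[-0.006,0,-0.15,0,0,0],[-0.006,0,-0.222,0,0,0],[-0.006,0,-0.222,0,0,0],[-0.006,0,-0.222,0,0,0]]'; python3 -m crank '[[-0.006,-0.022,0,0,0,0],[-0.011,-0.045,0,0,0,0],[-0.017,-0.068,0.032,0,0,0],[-0.023,-0.091,0.064,0,0,0],[-0.031,-0.122,0.088,0,0,0],[-0.038,-0.153,0.112,0,0,0],[-0.038,-0.153,0.112,0,0,0],[-0.038,-0.153,0.112,0,0,0]]'; python3 - <<'E'
from fit import *
o=get_obs();T=o['tool_pos'];print(T,o['contact_force'])
d=T[:2]-np.array([.5128,.0893]);print('r',d@[.2406,.971],'x',d@[.971,-.2406])
a=[]
for n,c in(('side',(275,150)),('top',(170,200))):
    s=snapshot(n);crop(s,c,60,5,'x.png');a.append(cv2.resize(cv2.imread('pics/x.png'),(400,400)))
cv2.imwrite('pics/lo2.png',np.hstack(a))
E
```

```text
t: 44.5
tool_pos: [0.5796, 0.3581, 0.2435]
tool_rot: [[0.244, 0.97, -0.0], [0.97, -0.244, -0.0], [-0.001, -0.0, -1.0]]
contact_force: [0.6, 0.3, 1.1]
width: 0.0001
t: 45.3
tool_pos: [0.5602, 0.2821, 0.2991]
tool_rot: [[0.243, 0.97, 0.0], [0.97, -0.243, 0.0], [0.0, -0.0, -1.0]]
contact_force: [0.0, -0.0, 1.3]
width: -0.0001
[0.56015341 0.28206537 0.29907384] [ 0.00236422 -0.03340967  1.30362552]
r 0.19856840901110032 x -0.0003991878721081449
```

View pics/lo2.png

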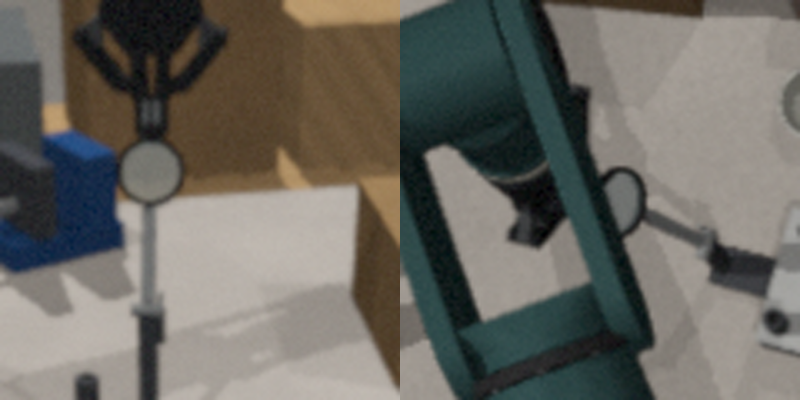

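The loupe is rising with the finger behind its tab. Push on past upright.

```bash
python3 -m crank '[[-0.009,-0.035,0.015,0,0,0],[-0.017,-0.07,0.03,0,0,0],[-0.026,-0.108,0.036,0,0,0],[-0.036,-0.146,0.04,0,0,0],[-0.045,-0.184,0.04,0,0,0],[-0.055,-0.222,0.04,0,0,0],[-0.061,-0.246,0.04,0,0,0],[-0.061,-0.246,0.04,0,0,0]]';  python3 -m crank '[[0,0,0.04,0,0,0],[0,0,0.08,0,0,0],[-0.06,-0.06,0.08,0,0,0],[-0.12,-0.12,0.08,0,0,0],[-0.16,-0.2,0.08,0,0,0],[-0.16,-0.3,0.08,0,0,0],[-0.16,-0.4,0.08,0,0,0],[-0.16,-0.5,0.08,0,0,0],[-0.16,-0.55,0.08,0,0,0],[-0.16,-0.55,0.08,0,0,0]]'; python3 look.py l6; python3 - <<'E'
from fit import *
s=snapshot('side');t=snapshot('top')
X=cloud(t);P=X.reshape(-1,3)
c=np.array([.5128,.0893]);r=(P[:,:2]-c)@[.2406,.971];x=(P[:,:2]-c)@[.971,-.2406]
k0=(abs(x)<.035)&(P[:,2]>.1)&(P[:,2]<.2)
for a in np.arange(-.05,.14,.02):
    k=k0&(abs(r-a)<.01)
    if k.sum():print(round(a,3),x[k].mean().round(4),P[k,2].mean().round(4),k.sum())
a=[]
for p,c in((s,(280,210)),(t,(290,210))):
    im=p['img'][:,:,::-1];a.append(cv2.resize(im,(400,300)))
cv2.imwrite('pics/lo3.png',np.vstack([np.hstack(a),cv2.resize(cv2.imread('pics/l6.png'),(800,600))[:290]]))
E
```

```text
t: 46.2
tool_pos: [0.5294, 0.1578, 0.3194]
tool_rot: [[0.245, 0.97, 0.0], [0.97, -0.245, -0.0], [-0.0, 0.001, -1.0]]
contact_force: [-0.4, -0.4, 0.2]
width: 0.0002
t: 47.2
tool_pos: [0.4497, -0.1179, 0.3586]
tool_rot: [[0.247, 0.969, -0.001], [0.969, -0.247, -0.0], [-0.0, -0.0, -1.0]]
contact_force: [-0.7, -0.5, 0.7]
width: 0.0001
47.2 [ 0.44970596 -0.11786782  0.35856226]
3184
rack (array([ 0.48797443, -0.34162868, -0.02178713]), np.float64(2920.4854507141918), np.int64(3260), np.float64(0.046061476412690594))
plate (array([ 0.51175755,  0.08349166, -0.24811046]), np.float64(855.793984589437), np.int64(945), np.float64(0.04835801753288349))
  rack [ 0.5146 -0.3139  0.0877] 0.0973 221 [ 0.5152 -0.3115  0.0948]
  block [0.4822 0.1383 0.0816] 0.0901 66 [0.4826 0.1401 0.0876]
  block [0.4619 0.0543 0.0821] 0.0896 75 [0.4621 0.0561 0.0877]
  block [0.5142 0.0788 0.0798] 0.0855 116 [0.5147 0.082  0.0826]
  block [0.5041 0.0924 0.0812] 0.0847 38 [0.5059 0.0955 0.0825]
997
rack (array([ 0.48783564, -0.33916127, -0.00734111]), np.float64(929.9876734673564), np.int64(1051), np.float64(0.0468680552166687))
plate (array([ 0.51326075,  0.08995491, -0.2390867 ]), np.float64(1018.4234862291337), np.int64(1146), np.float64(0.04875563491916268))
  rack [ 0.5139 -0.3082  0.0924] 0.1017 55 [ 0.5142 -0.3082  0.098 ]
  block [0.4813 0.1412 0.0875] 0.0974 43 [0.4842 0.1435 0.0934]
  block [0.4616 0.0594 0.0866] 0.0962 47 [0.461  0.0595 0.0932]
-0.03 0.0001 0.119 46
-0.01 0.0001 0.1181 133
0.01 0.0003 0.1182 138
0.03 0.0006 0.1189 51
0.05 0.0006 0.1171 32
0.07 0.001 0.1187 34
0.09 0.0023 0.1189 37
0.11 0.0015 0.1184 57
```

View pics/lo3.png

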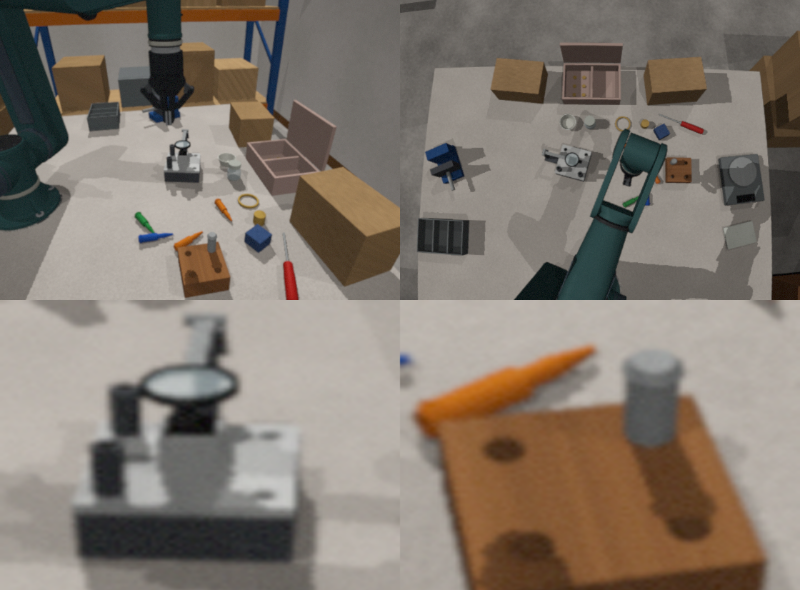

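View pics/l6.png

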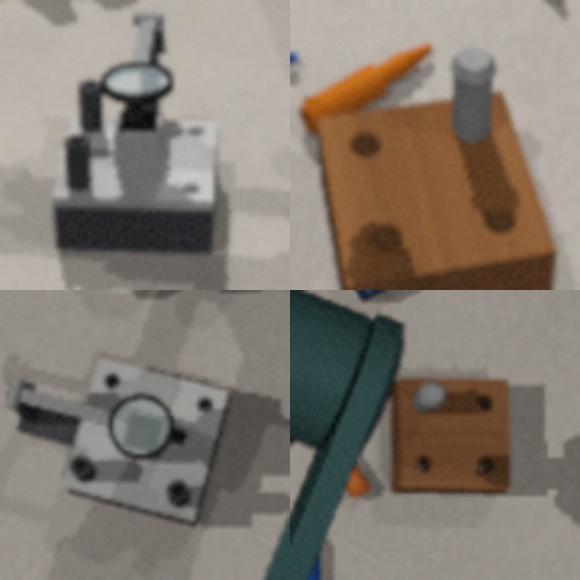

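Everything is in its end state: the loupe lies level over the stage (z ≈ 0.118 along its whole length), both bolts are home, and the pin is upright in the rack hole. The arm is clear. I'll hand it in.

```bash
python3 -m crank '[[0,0,0,0,0,0],[0,0,0,0,0,0]]'; python3 -c "
from rig import *
print(job_done())"
```

```text
t: 47.6
tool_pos: [0.4499, -0.1141, 0.3592]
tool_rot: [[0.24, 0.971, 0.0], [0.971, -0.24, 0.0], [0.0, 0.0, -1.0]]
contact_force: [0.6, 0.2, -0.7]
width: -0.0003
the job is handed in; nothing more can be done
None
```

The job is done and handed in at about 48 s. I seated the plate over the spigot and drove the steel drift pin home through it. With the pin still in, I put both bolts from the rack home in other holes; only two bolts were there. I then stood the pin back in the rack and flipped the loupe over the stage.

Last checks before hand-in:
- **Plate:** its top reads 0.048–0.049 m, square with the block at about -0.24 rad.
- **Bolts:** both stand upright, and both stopped at their home heights when I inserted them.
- **Pin:** it is upright in its original rack hole and reads the same height as at the start.
- **Loupe:** it lies level over the stage at about 0.118 m along its whole length.
- **Rack and arm:** the rack had not moved in any check, and the arm was clear of everything.

Two things did not fully agree or went differently than planned:
- **Camera offset:** the top and side cameras disagreed by about 3 mm in y, and up to 6 mm on partly hidden faces. I placed parts by comparing within one view and by watching the contact forces.
- **Fallen look-alikes:** the four coloured pins, which stood on their tips at the start, were lying down after my first high move. I think they toppled on their own, because the gripper passed well above them.

In the last picture the listed bystanders looked where they were. I did not measure them again.

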